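# Close up the snap-lock case: lid on, four clips down

## Task

Take the orange lid off the sloping stand and set it squarely on the grey case, seated flat on the rim all round, and let go of it. Then flip its four blue clips down until each lies flat along the side of the case. Leave the other things on the bench undisturbed.

Things in the scene. Friction and masses are not known exactly. Their poses are not given: they have to be found in the camera images.
- case: Grey plastic case, open on top, screwed to the bench: outside 120 (x) x 150 (y) x 75 mm high, walls 5 mm, mouth 110 x 140 mm. On the middle of each side a catch ledge stands out 5 mm, 10 to 16 mm below the rim. Origin: centre of its underside, z up. A red spring clamp and a marker lie packed inside below the rim, fixed.
- case_mouth (a point): Centre of the case's mouth at rim height, 75 mm above the bench; axes as the case. The lid's origin belongs here.
- lid: Loose orange lid, 0.28 to 0.45 kg, plate 126 (x) x 156 (y) x 7 mm. Origin: centre of the plate's underside, which rests on the case's rim; z out of the top. A rounded seal bead below, 105 x 135 mm outside, 8 mm deep, enters the mouth. A blue clip is hinged on each edge, all sticking out and up at first. Fits either way round. Starts on the stand, sloped 32 degrees, its -x edge low.
- lid_handle (a point): Middle of the bar of the lid's black bridge handle, 32 mm above the lid's origin on its z; axes as the lid. Bar 80 mm along x, 18 mm wide (y), 18 mm high; 16 mm free below it down to the plate except at two 18 mm posts at x = +-30 mm.
- stand: Fixed plywood stand on the bench whose board (130 x 150 mm) slopes 32 degrees, rising away from the robot along the stand's +x; the lid lies on it, kept from sliding by two short dowel pegs at the low edge. Origin: centre of its foot on the bench; the middle of the sloped face is 85 mm above it.
- clip_near (a joint): Blue clip on the lid's -x edge (lid's axes): 44 mm wide, 40 mm long, 4 mm thick, with a tooth that goes under the case's ledge. Hinge parallel to the edge, 70 mm along -x from the lid's origin and 3 mm above it. 0 = folded down along the case's side (its stop), 1.57 = straight out, 2.5 = stop, raised. Stiff (0.05 N m, some 2 N near its end), stays where left.
- clip_far (a joint): Blue clip on the lid's +x edge (lid's axes): 44 mm wide, 40 mm long, 4 mm thick, with a tooth that goes under the case's ledge. Hinge parallel to the edge, 70 mm along +x from the lid's origin and 3 mm above it. 0 = folded down along the case's side (its stop), 1.57 = straight out, 2.5 = stop, raised. Stiff (0.05 N m, some 2 N near its end), stays where left.
- clip_left (a joint): Blue clip on the lid's +y edge (lid's axes): 44 mm wide, 40 mm long, 4 mm thick, with a tooth that goes under the case's ledge. Hinge parallel to the edge, 85 mm along +y from the lid's origin and 3 mm above it. 0 = folded down along the case's side (its stop), 1.57 = straight out, 2.5 = stop, raised. Stiff (0.05 N m, some 2 N near its end), stays where left.
- clip_right (a joint): Blue clip on the lid's -y edge (lid's axes): 44 mm wide, 40 mm long, 4 mm thick, with a tooth that goes under the case's ledge. Hinge parallel to the edge, 85 mm along -y from the lid's origin and 3 mm above it. 0 = folded down along the case's side (its stop), 1.57 = straight out, 2.5 = stop, raised. Stiff (0.05 N m, some 2 N near its end), stays where left.
- glue_bottle: Bystander, not to be disturbed: glue bottle, cream with an orange nozzle, standing behind the vice (a second one stands at the bench's back edge), 43x60x170 mm. Origin: centre of its underside.
- block_plane: Bystander, not to be disturbed: grey metal block plane, 49x160x47 mm. Origin: centre of its underside.
- spring_clamp_orange: Bystander, not to be disturbed: orange spring clamp, lying loose on the bench, 79x131x17 mm. Origin: centre of its underside.
- caul_pine: Bystander, not to be disturbed: pine batten, 30x140x24 mm. Origin: centre of its underside.

How it is judged (in metres and radians):
On the way:
1. The lid is seated flat on the case and let go, with no clip folded down yet (horizontal distance between lid and case_mouth below 0.006 m and z of lid in the frame of case_mouth between -0.004 and 0.004 m and angle between lid's own z axis and vertical below 0.06 rad and angle between the x axis of lid and the x axis of case, either way round below 0.09 rad and contact force between the fingers and lid below 0.3 N and value of joint each of clip_near, clip_far, clip_left, clip_right above 0.6 rad), for 0.2 s.
At the end, for the whole second after the job is handed in: The lid sits on the case: centred within 6 mm, its underside within 4 mm of rim height, level within 3.4 degrees, square with the case within 5 degrees (either way round) and at rest; all four clips are folded down to within 0.2 rad (11 degrees) of their stops (horizontal distance between lid and case_mouth below 0.006 m and z of lid in the frame of case_mouth between -0.004 and 0.004 m and angle between lid's own z axis and vertical below 0.06 rad and angle between the x axis of lid and the x axis of case, either way round below 0.09 rad and value of joint each of clip_near, clip_far, clip_left, clip_right below 0.2 rad and linear speed of lid below 0.02 m/s); the robot touches nothing.
It fails at once if A bystander (glue bottle) is pushed more than 25 mm from its place (distance of glue_bottle from where it was at the start of the episode above 0.025 m).
It fails at once if A bystander (block plane) is pushed more than 25 mm from its place (distance of block_plane from where it was at the start of the episode above 0.025 m).
It fails at once if A bystander (spring clamp orange) is pushed more than 25 mm from its place (distance of spring_clamp_orange from where it was at the start of the episode above 0.025 m).
It fails at once if A bystander (caul pine) is pushed more than 25 mm from its place (distance of caul_pine from where it was at the start of the episode above 0.025 m).
It also fails if it takes over 67 s, if anything falls off the work surface, if the arm or the gripper's body presses on something with over 40 N, if the wrist force passes 120 N, or if a joint passes its speed limit or range.

## Robot

A 7-joint arm with a two-finger parallel gripper is mounted at the origin on a cart in front of the work surface, level with it; the furniture and walls round the work are solid. World frame = base frame: x ahead of the robot, y to its left, z up, the work surface at z = 0. Lengths are in m, angles in degrees, forces in N, time in s.
With the tool pointing down it reaches from about 0.425 to 1.025 m from the base axis. Payload 9.4 kg.
Tool frame: the origin (TCP) lies on the centre line of the jaws, within the pads' length; the fingertips stand 17 mm ahead of it and the grasp point (between the pads) lies 2 mm behind it (r.tips_ahead is the distance from the TCP to the fingertips, in m); z points along the fingers, x is the direction in which the jaws open and shut, and the axes are right-handed (so a half turn about z gives the same grasp; the last joint's range is limited). The gripper opens to 93 mm and grips with 3 to 60 N. Pads are 15 mm wide; open, the fingers measure 128 mm over their backs; the gripper's body (75 mm by 188 mm) begins 65 mm behind the grasp point.
Start: joints at [-4.395, 34.337, -0.143, 91.639, 0.103, 54.024, -4.572], TCP at [0.725, -0, 0.236] pointing down, gripper open.
Joint ranges: [-147.43, 147.43], [-19.82, 112.94], [-74.19, 73.91], [6.32, 146.72], [-59.91, 239.91], [6.04, 106.73], [-150.56, 150.56]. Speed limits (degrees/s): [127.2, 127.2, 172.46, 172.46, 180, 180, 180].

## Interface

Orientations are given as [roll, pitch, yaw] about the fixed x, y, z axes, in that order (R = Rz(yaw) Ry(pitch) Rx(roll)).
In Python, from rig import readout, optics, r, finder gives the robot as it stands.
- The arm moves only by the tool step_arm, never from a script. Its arguments are lists of equal length, an entry for each row: "rot": the turn, a rotation vector about the tool's x, y, z in degrees, a list of three; "dp": the shift along the tool's x, y, z in cm, a list of three; "fingers": the gripper's target within -1 to 1 (fully open at 1, half-way at 0, shut at -1). In form: {"rot": [[rx, ry, rz], ...], "dp": [[x, y, z], ...], "fingers": [fingers, ...]}. A call has 1 to 8 rows; each row shifts and turns the pose as measured when the row begins, along the tool's axes as they then stand; what a row does not reach is not made up. A row lasts 1/10 s, in which the tool goes at most 50 mm and 8.59 degrees, less where a joint would pass 70% of its speed; a pose out of reach is approached as far as the arm can. A call with a gripper value outside its range is refused whole. The fingers move at their own pace and stop on an object; the grip force is fixed at half the most. Time passes only in rows, so rows that do not move let the fingers close. It gives the time, the measured TCP pose, the force and the opening at its end, in the units of the state.
- readout.sense(): the state, without advancing time (a new reading comes with each control period).
- optics.get_image(name): name is "scene" or "side" or "wrist"; returns the picture (400x640x3 uint8, red, green, blue); there is no depth.
- optics.camera_info(name): a dict with "vertical_fov" (degrees; the focal length in pixels is half the picture's height over the tangent of half this angle, whatever the lens; pixels are square), "cx", "cy" (the principal point, pixels), "dist_coeffs" ([k1, k2, p1, p2, k3] as OpenCV has them; the pictures are not rectified), "camera_from_world" (4x4, takes a point from world to camera coordinates); the wrist camera has in their place "T_tool_cam" (4x4, takes a point from camera to tool coordinates, whose origin is the TCP and whose axes are the tool frame's). Camera axes: x right, y down, z forward; pixel columns grow to the right and rows downward; lengths in m; the calibration is good to about 2 mm. A picture is of the moment at which its call begins: read the wrist's pose just before it. camera_info takes no time and is no camera call.
- r.hand_in(): hands the job in, once; it reports no verdict.
Trained networks look in the newest picture that a camera, given by its name, has taken for a name from the list of things; names that differ only in an ending like _2 or _b are one class to them, and where a whole thing is asked for, a point or a joint stands for the part that bears it (a point fixed in the world has none). Each returns a list of dicts, best first, with "score" (0 to 1); they miss things now and then, are a little off and sometimes report something else, mostly with a low value. They report only what shows in the picture. A call takes as long as a camera call.
- finder.spot_in(camera, target): "centre" ([column, row] in pixels, amid what is visible of it).
- finder.mark_of(camera, target): "centre" ([column, row] in pixels: a listed point, or the origin of a listed thing).
The state is a dict: "time_s": time; "qpos": joint angles; "dq": joint speeds; "effort": joint torques, N m; "ee_pos": TCP position; "tcp_rot": TCP orientation; "ft_force": force on the tool from outside, world axes, zero at the start; "ft_torque": the same for the moment, N m; "grip_width": finger opening in m.
Only numpy, scipy, OpenCV 4.12 (cv2) and the standard library are available. Lean on these libraries where they do the work, as an engineer would, in place of code of your own. Each camera call takes 0.05 s, during which the arm holds its last target. There are 200 camera calls.

## Working session

There is one attempt and no reset: what is moved stays moved. The work goes in short steps, Python scripts to look and compute and a tool call to move; the robot and the scene stay as the last step left them, time stands still between calls to the robot, and variables do not carry over. Pictures are saved under pics/ and viewed, about 8 in all and at most 12, crops included, and the job is handed in when it is done.

Besides the shell and the picture viewer there is one more tool, called as name(argument=value, ...), one argument or row to a line, values as JSON. step_arm: Moves the arm, as the interface text tells. Its arguments: {"type":"object","properties":{"rot":{"type":"array","items":{"type":"array","items":{"type":"number"}}},"dp":{"type":"array","items":{"type":"array","items":{"type":"number"}}},"fingers":{"type":"array","items":{"type":"number"}}},"required":["rot","dp","fingers"]}

```bash
ls; mkdir -p pics
cat > h.py <<'E'
import numpy as np, cv2
from scipy.spatial.transform import Rotation as R
from rig import readout, optics, r, finder
def T_tool(s=None):
    s=s or readout.sense(); T=np.eye(4); T[:3,:3]=R.from_euler('xyz',s['tcp_rot'],degrees=True).as_matrix(); T[:3,3]=s['ee_pos']; return T
def cam(name,T=None):
    c=optics.camera_info(name); f=200/np.tan(np.radians(c['vertical_fov']/2))
    K=np.array([[f,0,c['cx']],[0,f,c['cy']],[0,0,1.]])
    cw=np.array(c['camera_from_world']) if 'camera_from_world' in c else np.linalg.inv((T_tool() if T is None else T)@np.array(c['T_tool_cam']))
    return K,np.array(c['dist_coeffs'],float),cw
def proj(P,C):
    K,d,cw=C; return cv2.projectPoints(np.array(P,float).reshape(-1,3),cv2.Rodrigues(cw[:3,:3])[0],cw[:3,3],K,d)[0][:,0]
def ray(px,C):
    K,d,cw=C; u=cv2.undistortPoints(np.array(px,float).reshape(1,1,2),K,d)[0,0]
    W=np.linalg.inv(cw); v=W[:3,:3]@np.array([u[0],u[1],1]); return W[:3,3],v/np.linalg.norm(v)
def onz(px,C,z):
    o,v=ray(px,C); return o+v*(z-o[2])/v[2]
def tri(rays):
    A=0;b=0
    for o,v in rays:
        M=np.eye(3)-np.outer(v,v);A=A+M;b=b+M@o
    p=np.linalg.solve(A,b); return p,[np.linalg.norm((np.eye(3)-np.outer(v,v))@(p-o)) for o,v in rays]
def snap(name,fn=None):
    T=T_tool(); im=optics.get_image(name)
    if fn: cv2.imwrite('pics/'+fn,im[:,:,::-1])
    return im,cam(name,T)
E
python3 - <<'E'
from h import *
import json
s=readout.sense(); print(s['ee_pos'],s['tcp_rot'],s['ft_force'],s['grip_width'],s['time_s'])
Cs={}
for n in ['scene','side','wrist']:
    im,Cs[n]=snap(n,n+'0.png')
    print(n,'cam pos',np.linalg.inv(Cs[n][2])[:3,3])
    for t in ['lid_handle','lid','case_mouth','case','stand']+(['clip_near','clip_far','clip_left','clip_right'] if 0 else []):
        print(n,t,[(np.round(d['centre'],1),round(d['score'],2)) for d in finder.mark_of(n,t)[:2]])
print(np.round(optics.camera_info('wrist')['T_tool_cam'],3))
a=cv2.imread('pics/scene0.png')
E
```

```text
pics
[ 7.24538327e-01 -5.99029458e-05  2.34752848e-01] [ 1.79991703e+02  8.96663182e-02 -1.56450324e-03] [ 0.82906408  0.27505516 -0.04138351] 0.09365458598099988 0.0
scene cam pos [-0.25299842 -0.65718181  1.18274921]
scene lid_handle [(array([277.3, 166.2]), 0.87)]
scene lid [(array([281.2, 165.8]), 0.78)]
scene case_mouth [(array([375.9, 235.9]), 0.63)]
scene case [(array([369.1, 246.8]), 0.81)]
scene stand [(array([282.2, 180.9]), 0.52)]
side cam pos [0.16823287 1.1919453  1.1495923 ]
side lid_handle [(array([281.1, 277.9]), 0.75)]
side lid [(array([276.9, 279.6]), 0.87)]
side case_mouth [(array([325.2, 173.5]), 0.74)]
side case [(array([324.8, 196.1]), 0.82), (array([258. , 246.6]), 0.66)]
side stand [(array([277.3, 305.8]), 0.83)]
wrist cam pos [0.72450681 0.06920591 0.38481552]
wrist lid_handle []
wrist lid []
wrist case_mouth [(array([166.4, 287.7]), 0.67)]
wrist case [(array([193.1, 261.5]), 0.7)]
wrist stand []
[[ 1.     0.    -0.    -0.   ]
 [-0.     0.967  0.254 -0.069]
 [ 0.001 -0.254  0.967 -0.149]
 [ 0.     0.     0.     1.   ]]
```

Run:
```python
from h import *
S=cam('scene');D=cam('side')
for n,a,b in [('handle',(277.3,166.2),(281.1,277.9)),('lid',(281.2,165.8),(276.9,279.6)),('mouth',(375.9,235.9),(325.2,173.5)),('case',(369.1,246.8),(324.8,196.1)),('stand',(282.2,180.9),(277.3,305.8))]:
    print(n,tri([ray(a,S),ray(b,D)]))
W=cam('wrist')
print(onz((166.4,287.7),W,.075),onz((375.9,235.9),S,.075),onz((325.2,173.5),D,.075))
a=cv2.imread('pics/scene0.png');b=cv2.imread('pics/side0.png')
cv2.imwrite('pics/s2.png',cv2.resize(a[90:340,160:520],(800,555),interpolation=cv2.INTER_CUBIC))
cv2.imwrite('pics/d2.png',cv2.resize(b[110:360,160:520],(800,555),interpolation=cv2.INTER_CUBIC))
```

```text
handle (array([0.51626251, 0.3763955 , 0.1136372 ]), [np.float64(0.0029929616313516365), np.float64(0.0029929616313516746)])
lid (array([0.53204633, 0.37555726, 0.1041687 ]), [np.float64(0.0007146026301727025), np.float64(0.0007146026301725394)])
mouth (array([ 0.54361767, -0.13056447,  0.07828647]), [np.float64(0.003950763890830557), np.float64(0.003950763890830624)])
case (array([ 0.5408543 , -0.10932417, -0.00263587]), [np.float64(0.00578937286676573), np.float64(0.005789372866765888)])
stand (array([0.53663482, 0.38689614, 0.00689233]), [np.float64(0.004103746626872235), np.float64(0.004103746626872268)])
[ 0.54446719 -0.1192469   0.075     ] [ 0.55078634 -0.128753    0.075     ] [ 0.54074799 -0.13136099  0.075     ]
```

View pics/s2.png

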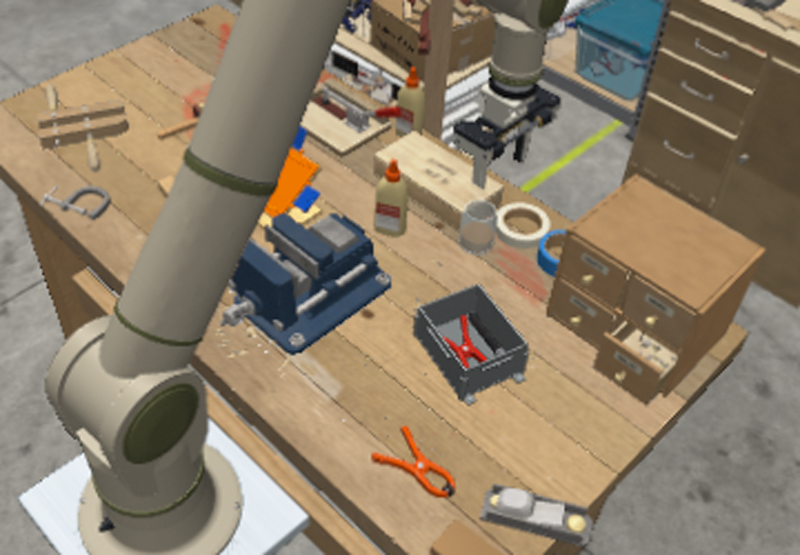

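View pics/d2.png

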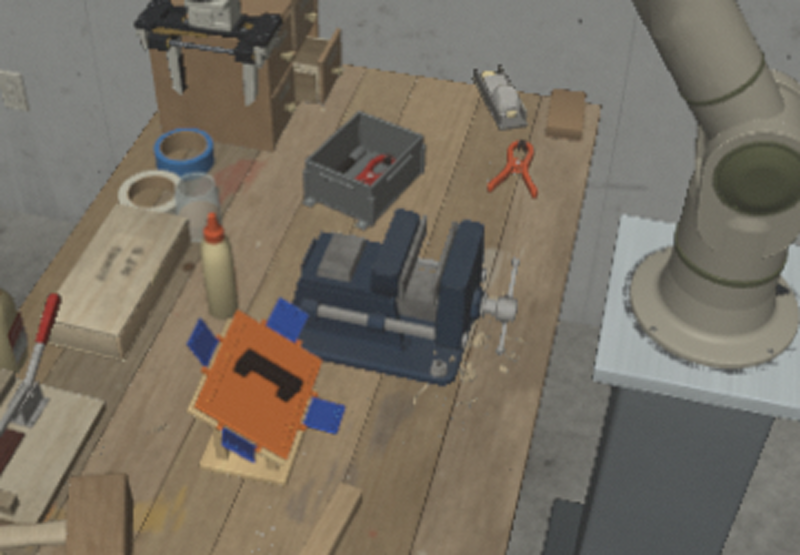

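View pics/wrist0.png

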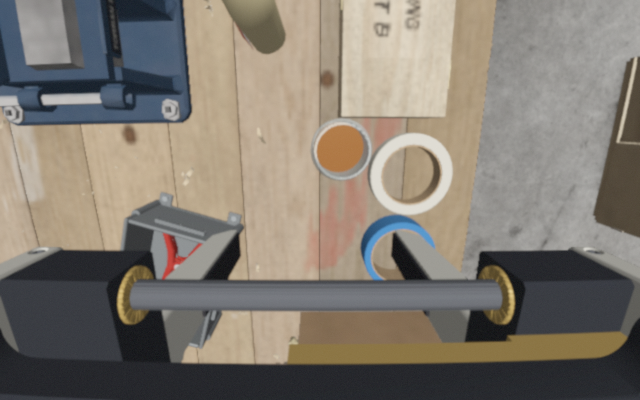

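The scene view shows the case at about crop (470,330). The arm hides most of the lid there. The side view shows the lid on its stand (handle bar from crop (245,360) to (290,390)) next to the glue bottle and vice, and the case at (365,150). In the wrist view the fingers hide part of the case, so I'll move to see it better.

step_arm(
  rot=[
    [0,0,0],
    [0,0,0],
    [0,0,0],
    [0,0,0],
    [0,0,0],
    [0,0,0],
    [0,0,0],
    [0,0,0],
  ],
  dp=[
    [-2.6,3.5,-1.4],
    [-2.6,3.5,-1.4],
    [-2.6,3.5,-1.4],
    [-2.6,3.5,-1.4],
    [-2.6,3.5,-1.4],
    [-2.6,3.5,-1.4],
    [-2.4,3.5,-1.4],
    [0,0,0],
  ],
  fingers=[1,1,1,1,1,1,1,1],
)

```text
time_s: 1.7
ee_pos: [0.5391, -0.2525, 0.3358]
tcp_rot: [180.0, 0.0, 0.2]
ft_force: [-0.8, -0.8, -0.8]
grip_width: 0.0934
```

Run:
```python
from h import *
im,W=snap('wrist','w1.png'); np.save('pics/w1.npy',T_tool()); print(T_tool().round(3))
for t in ['case_mouth','case']: print(t,finder.mark_of('wrist',t)[:2])
for n in ['scene','side']: optics.get_image(n) if 0 else None
m=finder.mark_of('wrist','case_mouth')
if m: print(onz(m[0]['centre'],W,.075))
# rough lid pose from side crop corners
D=cam('side')
uv=np.array([[238,310],[325,362],[278,460],[193,402]])/2.2222+[160,110]
P=np.array([[63,-78,7],[-63,-78,7],[-63,78,7],[63,78,7]])/1e3
from scipy.optimize import least_squares
def M(p): return R.from_euler('zy',[p[3],-32],degrees=True).as_matrix()
f=lambda p:(proj(P@M(p).T+p[:3],D)-uv).ravel()
s=least_squares(f,[.532,.376,.1,0],x_scale=[.01,.01,.01,5]);print(s.x,s.fun)
```

```text
[[ 1.     0.006 -0.     0.541]
 [ 0.006 -1.     0.001 -0.25 ]
 [-0.    -0.001 -1.     0.335]
 [ 0.     0.     0.     1.   ]]
case_mouth [{'centre': [315.1, 76.9], 'score': 0.97}]
case [{'centre': [319.6, 84.9], 'score': 0.65}]
[ 0.53730008 -0.12129122  0.075     ]
[ 0.53964217  0.36766006  0.07771389 -1.06487283] [ 0.76651136 -0.36372015 -1.15259944  0.72352506  1.30728659 -0.31959338
 -0.94567782 -0.01042248]
```

View pics/w1.png

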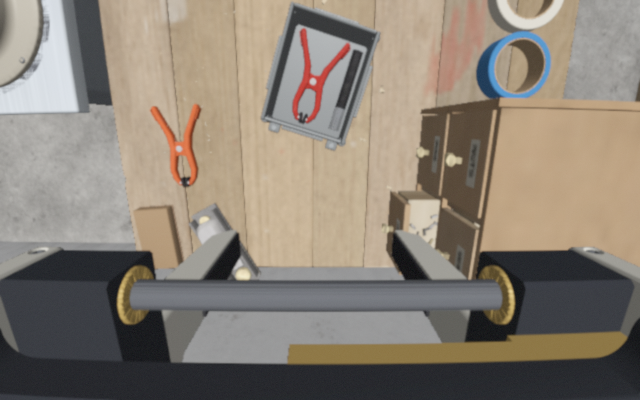

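The case lies whole in view: outer rim corners near (293,3), (380,37), (345,145) and (263,120), turned about -17°. I'll fit its pose and check the overlay.

Run:
```python
from h import *
from scipy.optimize import least_squares
im=cv2.imread('pics/w1.png'); W=cam('wrist',np.load('pics/w1.npy'))
g=cv2.GaussianBlur(cv2.cvtColor(im,cv2.COLOR_BGR2GRAY).astype(np.float32),(0,0),.8)
o=np.array([[60,75],[60,-75],[-60,-75],[-60,75]])/1e3; i=np.array([[55,70],[55,-70],[-55,-70],[-55,70]])/1e3
def pts(c,p,n=40,z=.075):
    a=np.radians(p[2]);Rm=np.array([[np.cos(a),-np.sin(a)],[np.sin(a),np.cos(a)]])
    q=[c[k]+(c[(k+1)%4]-c[k])*t for k in range(4) for t in np.linspace(.06,.94,n)]
    return np.c_[np.array(q)@Rm.T+p[:2],np.full(4*n,z)]
def samp(P):
    u=proj(P,W).astype(np.float32); return cv2.remap(g,u[:,0].reshape(1,-1),u[:,1].reshape(1,-1),cv2.INTER_LINEAR,borderMode=cv2.BORDER_REPLICATE)[0]
s0=least_squares(lambda p:(proj(pts(o,p,2),W)[::2]-0).ravel()*0+ (proj(np.c_[(o@np.array([[np.cos(np.radians(p[2])),np.sin(np.radians(p[2]))],[-np.sin(np.radians(p[2])),np.cos(np.radians(p[2]))]])+p[:2]),np.full(4,.075)],W)-np.array([[380,37],[345,145],[263,120],[293,3]])).ravel().repeat(2)[:8],[.538,-.121,-17],x_scale=[.01,.01,5]) if 0 else None
rt=lambda p:np.array([[np.cos(np.radians(p[2])),-np.sin(np.radians(p[2]))],[np.sin(np.radians(p[2])),np.cos(np.radians(p[2]))]])
uv=np.array([[380,37],[345,145],[263,120],[293,3]])
f=lambda p:(proj(np.c_[o@rt(p).T+p[:2],np.full(4,.075)],W)-uv).ravel()
s=least_squares(f,[.538,-.121,-17],x_scale=[.01,.01,5]);print(s.x,s.fun.round(1))
u=proj(pts(o,s.x),W);v=proj(pts(i,s.x),W)
x0,y0,k=240,0,5
c=cv2.resize(im[0:160,240:400],None,fx=5,fy=5,interpolation=cv2.INTER_CUBIC)[:800]
for a,col in ((u,(0,255,0)),(v,(255,255,0))):
    for q in a: cv2.circle(c,(int((q[0]-x0+.5)*k),int((q[1]-y0+.5)*k)),1,col,-1)
cv2.imwrite('pics/ov1.png',cv2.resize(c,(600,600),interpolation=cv2.INTER_AREA))
```

```text
[  0.54484653  -0.11995912 -17.08489779] [ 2.6 -2.5 -0.1  2.5 -2.   0.7 -0.6 -0.1]
```

View pics/ov1.png

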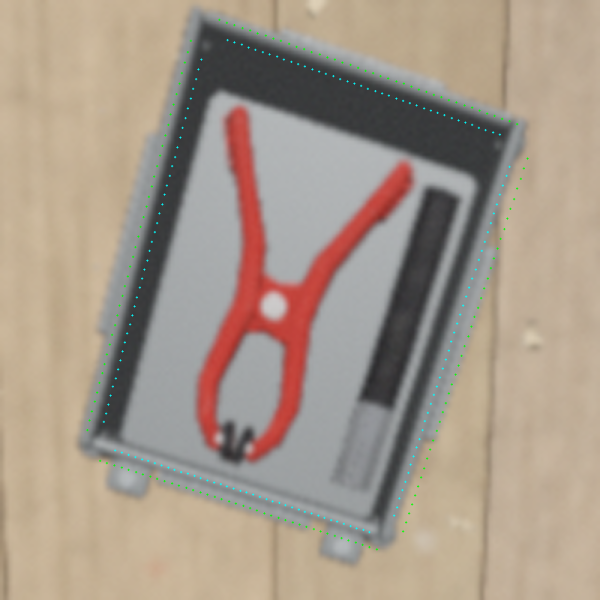

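```bash
cat >> h.py <<'E'
from scipy.spatial.transform import Slerp
def down(yaw): return R.from_euler('xyz',[180,0,yaw],degrees=True).as_matrix()
def plan(p,Rm,T0=None,vmax=4.2,wmax=8.0):
    """rows (tool frame) from present pose to target; prints"""
    T=T_tool() if T0 is None else T0
    d=np.linalg.norm(np.array(p)-T[:3,3])*100; rv=(R.from_matrix(T[:3,:3].T@Rm)).as_rotvec(degrees=True)
    n=int(max(np.ceil(d/vmax),np.ceil(np.linalg.norm(rv)/wmax),1)); step=R.from_rotvec(rv/n,degrees=True)
    Rc=T[:3,:3].copy(); dw=(np.array(p)-T[:3,3])*100/n; dps=[]
    for k in range(n): dps.append((Rc.T@dw).round(1).tolist()); Rc=Rc@step.as_matrix()
    print('n',n,'rot',(rv/n).round(1).tolist(),'dp',dps); 
    G=np.eye(4);G[:3,:3]=Rm;G[:3,3]=p; return G
def rot2(a): a=np.radians(a); return np.array([[np.cos(a),-np.sin(a)],[np.sin(a),np.cos(a)]])
def fitcase(obs,x0=(.544,-.12,-17)):
    """obs: list of (corner px 4x2 in order +x+y,+x-y,-x-y,-x+y , cam)"""
    from scipy.optimize import least_squares
    o=np.array([[60,75],[60,-75],[-60,-75],[-60,75]])/1e3
    f=lambda p:np.concatenate([(proj(np.c_[o@rot2(p[2]).T+p[:2],np.full(4,.075)],C)-uv).ravel() for uv,C in obs])
    s=least_squares(f,x0,x_scale=[.01,.01,5]); return s.x,s.fun.round(1)
E
python3 - <<'E'
from h import *
W=cam('wrist',np.load('pics/w1.npy'))
uv=np.array([[524,120],[385,543],[85,448],[195,8]])/3.75+[240,0]-.5
print(fitcase([(uv,W)]))
plan([.64,-.15,.24],down(73))
E
```

```text
(array([  0.54291498,  -0.1172463 , -16.62087491]), array([ 1.7,  0.1,  1.9,  1. , -2.3,  0.2, -1.2, -0.8]))
n 10 rot [-0.0, -0.0, -7.2] dp [[1.0, -0.9, 0.9], [1.1, -0.8, 0.9], [1.2, -0.7, 0.9], [1.3, -0.5, 0.9], [1.3, -0.3, 0.9], [1.3, -0.2, 0.9], [1.4, -0.0, 0.9], [1.3, 0.2, 0.9], [1.3, 0.3, 0.9], [1.3, 0.5, 0.9]]
```

step_arm(
  rot=[
    [0,0,-8],
    [0,0,-8],
    [0,0,-8],
    [0,0,-8],
    [0,0,-8],
    [0,0,-8],
    [0,0,-8],
    [0,0,-8],
  ],
  dp=[
    [1.3,-1.1,1.2],
    [1.4,-1,1.2],
    [1.5,-0.8,1.2],
    [1.6,-0.6,1.2],
    [1.6,-0.4,1.2],
    [1.6,-0.2,1.2],
    [1.7,0,1.2],
    [1.6,0.2,1.2],
  ],
  fingers=[1,1,1,1,1,1,1,1],
)

```text
time_s: 2.7
ee_pos: [0.642, -0.1268, 0.2297]
tcp_rot: [-179.5, -0.5, 68.3]
ft_force: [0.6, -0.6, 0.2]
grip_width: 0.0929
```

step_arm(
  rot=[
    [0,0,-8],
    [0,0,0],
    [0,0,0],
  ],
  dp=[
    [0,0,0],
    [0,0,0],
    [0,0,0],
  ],
  fingers=[1,1,1],
)

```text
time_s: 3.0
ee_pos: [0.6435, -0.1173, 0.2249]
tcp_rot: [-179.2, -0.8, 77.2]
ft_force: [0.1, -0.8, -0.3]
grip_width: 0.0932
```

Run:
```python
from h import *
Ts=[];ps=[]
for k in range(3):
    Ts.append(T_tool()); im,_=snap('wrist','w2.png'); ps.append(finder.mark_of('wrist','case_mouth')[:1])
    print(readout.sense()['time_s'],T_tool()[:3,3].round(4),readout.sense()['tcp_rot'])
T=np.mean(Ts,axis=0);T[:3,:3]=Ts[-1][:3,:3];np.save('pics/w2.npy',T);W=cam('wrist',T)
for p in ps: print(p, onz(p[0]['centre'],W,.075) if p else '')
c0=proj([[.543,-.119,.075]],W)[0].astype(int);print(c0)
x0=max(0,c0[0]-100);y0=max(0,c0[1]-100);print(x0,y0)
cv2.imwrite('pics/w2c.png',cv2.resize(im[y0:y0+200,x0:x0+200,::-1],None,fx=3,fy=3,interpolation=cv2.INTER_CUBIC))
```

```text
3.1 [ 0.6434 -0.1181  0.2254] [-179.27899877   -0.77960612   77.18213857]
3.2 [ 0.6434 -0.119   0.2259] [-179.32548169   -0.74802774   77.18390674]
3.3 [ 0.6434 -0.1193  0.226 ] [-179.34163839   -0.74409114   77.21011284]
[{'centre': [288.9, 96.5], 'score': 0.74}] [ 0.54042449 -0.12046508  0.075     ]
[{'centre': [290.1, 98.6], 'score': 0.92}] [ 0.54258805 -0.1197933   0.075     ]
[{'centre': [293.6, 96.8], 'score': 0.75}] [ 0.54171607 -0.11605931  0.075     ]
[290  98]
190 0
```

View pics/w2c.png

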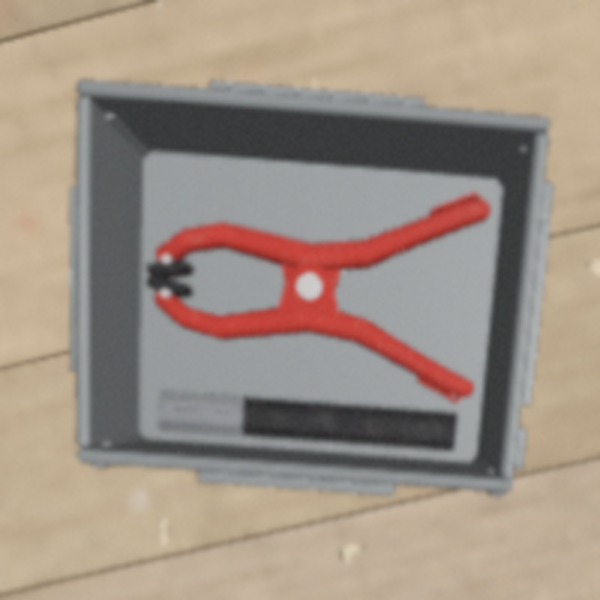

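This view shows the case mouth clearly. The outer rim corners in the crop are (80,82), (550,118), (512,492) and (80,462).

Run:
```python
from h import *
W1=cam('wrist',np.load('pics/w1.npy'));W2=cam('wrist',np.load('pics/w2.npy'))
u1=np.array([[524,120],[385,543],[85,448],[195,8]])/3.75+[240,0]-.5
u2=np.array([[512,492],[80,462],[80,82],[550,118]])/3+[190,0]-.33
print(fitcase([(u1,W1)]));print(fitcase([(u2,W2)]));print(fitcase([(u1,W1),(u2,W2)]))
# next: look pose over lid
lid=np.array([.5396,.3677,.0777]);Rl=R.from_euler('zy',[-1,-32],degrees=True).as_matrix()
Rt=np.c_[Rl[:,1],Rl[:,0],-Rl[:,2]]; print(np.linalg.det(Rt))
p=lid+Rl@[.09,0,.20]; print(p); 
T=T_tool(); q=T[:3,3].copy(); G=np.eye(4);G[:3,:3]=T[:3,:3];G[:3,3]=[.58,.05,.34]
plan(G[:3,3],G[:3,:3],T); plan(p,Rt,G)
D=cam('side');S=cam('scene')
print('glue',[ (n,finder.mark_of(n,'glue_bottle')[:2]) for n in ['side','scene']])
```

```text
(array([  0.54257109,  -0.11581601, -16.61682872]), array([ 1.6,  0.1,  1.9,  1. , -2.3,  0.2, -1.2, -0.8]))
(array([  0.5427407 ,  -0.11822999, -16.83201096]), array([ 1. ,  1.1, -1.1,  1.2, -1.4, -1. ,  1.6, -0.7]))
(array([  0.5426864 ,  -0.11728914, -16.74475329]), array([ 1.8,  1.5,  1.8,  2.1, -2.2,  1.1, -1. ,  0.4,  2. ,  0.8, -0.2,
        1. , -0.6, -1.2,  2.4, -1.1]))
1.0000000000000004
[0.50992885 0.36612928 0.29499509]
n 6 rot [0.0, 0.0, 0.0] dp [[2.5, -1.7, -1.8], [2.5, -1.7, -1.8], [2.5, -1.7, -1.8], [2.5, -1.7, -1.8], [2.5, -1.7, -1.8], [2.5, -1.7, -1.8]]
n 8 rot [-4.1, 0.4, -1.5] dp [[3.7, -1.7, 0.6], [3.7, -1.7, 0.5], [3.7, -1.6, 0.4], [3.8, -1.5, 0.4], [3.8, -1.5, 0.3], [3.8, -1.4, 0.2], [3.9, -1.3, 0.1], [3.9, -1.2, 0.1]]
glue [('side', [{'centre': [259.4, 247.7], 'score': 0.76}]), ('scene', [{'centre': [332.2, 192.0], 'score': 0.9}])]
```

Run:
```python
from h import *
from scipy.optimize import least_squares
for n in ['scene','side','wrist']:
    a=[cam(n,np.eye(4))[2][:3,3].round(4) for _ in range(3)]; print(n,a)
S=cam('scene');D=cam('side')
uS=np.array([[475,287],[528,345],[465,372],[414,320]])/2.2222+[160,90]   # far-left,far-right,near-right,near-left
uD=np.array([[305,163],[360,115],[425,148],[370,188]])/2.2222+[160,110]
print(fitcase([(uS,S)]));print(fitcase([(uD,D)]))
W1=cam('wrist',np.load('pics/w1.npy'));W2=cam('wrist',np.load('pics/w2.npy'))
u1=np.array([[524,120],[385,543],[85,448],[195,8]])/3.75+[240,0]-.5
u2=np.array([[512,492],[80,462],[80,82],[550,118]])/3+[190,0]-.33
o=np.array([[60,75],[60,-75],[-60,-75],[-60,75]])/1e3
def f(p): 
    P=np.c_[o@rot2(p[2]).T+p[:2],np.full(4,.075+p[3])]
    return np.concatenate([(proj(P,C)-u).ravel() for u,C in ((u1,W1),(u2,W2))])
s=least_squares(f,[.5427,-.118,-17,0],x_scale=[.01,.01,5,.01]);print(s.x,s.fun.round(1))
```

```text
scene [array([-0.2884,  0.3666,  1.2951]), array([-0.2884,  0.3666,  1.2951]), array([-0.2884,  0.3666,  1.2951])]
side [array([0.5175, 0.1438, 1.5755]), array([0.5175, 0.1438, 1.5755]), array([0.5175, 0.1438, 1.5755])]
wrist [array([0.0012, 0.0304, 0.1622]), array([0.0012, 0.0304, 0.1622]), array([0.0012, 0.0304, 0.1622])]
(array([  0.53076234,  -0.1255608 , -12.92604523]), array([-1. , -0.4,  0.2,  0.5,  1. ,  2.4, -0.3, -2.9]))
(array([  0.53598159,  -0.10421892, -19.91140595]), array([-0.8,  0.2,  0.9, -0.3,  0.5, -2.9, -0.5,  2.6]))
[ 5.42325273e-01 -1.17088370e-01 -1.67460933e+01 -3.72265099e-03] [ 0.9  2.2  1.3  1.8 -2.   1.  -1.   1.4  1.5 -0.   1.1  0.3  0.8 -0.3
  1.7 -0.4]
```

step_arm(
  rot=[
    [0,0,0],
    [0,0,0],
    [0,0,0],
    [0,0,0],
    [0,0,0],
    [0,0,0],
    [-4,0.4,-1.5],
    [-4,0.4,-1.5],
  ],
  dp=[
    [2.5,-1.7,-1.8],
    [2.5,-1.7,-1.8],
    [2.5,-1.7,-1.8],
    [2.5,-1.7,-1.8],
    [2.5,-1.7,-1.8],
    [2.5,-1.7,-1.8],
    [3.7,-1.7,0.6],
    [3.7,-1.7,0.5],
  ],
  fingers=[1,1,1,1,1,1,1,1],
)

```text
time_s: 4.2
ee_pos: [0.5622, 0.1277, 0.3316]
tcp_rot: [172.2, -1.4, 79.2]
ft_force: [0.1, 0.1, -0.0]
grip_width: 0.0932
```

step_arm(
  rot=[
    [-4,0.4,-1.5],
    [-4,0.4,-1.5],
    [-4,0.4,-1.5],
    [-4,0.4,-1.5],
    [-4,0.4,-1.5],
    [-4,0.4,-1.5],
    [0,0,0],
    [0,0,0],
  ],
  dp=[
    [3.7,-1.6,0.4],
    [3.8,-1.5,0.4],
    [3.8,-1.5,0.3],
    [3.8,-1.4,0.2],
    [3.9,-1.3,0.1],
    [3.9,-1.2,0.1],
    [0,0,0],
    [0,0,0],
  ],
  fingers=[1,1,1,1,1,1,1,1],
)

```text
time_s: 5.0
ee_pos: [0.5061, 0.3838, 0.3018]
tcp_rot: [146.5, -1.4, 89.4]
ft_force: [0.3, -0.2, -0.5]
grip_width: 0.0932
```

Run:
```python
from h import *
Ts=[]
for k in range(3):
    Ts.append(T_tool()); im,_=snap('wrist','w3.png')
    print({t:[(np.round(d['centre'],1).tolist(),round(d['score'],2)) for d in finder.mark_of('wrist',t)[:1]] for t in ['lid','lid_handle']})
print(np.array([t[:3,3] for t in Ts]).round(4)); T=np.mean(Ts,axis=0);T[:3,:3]=Ts[-1][:3,:3];np.save('pics/w3.npy',T)
print(readout.sense()['tcp_rot'],readout.sense()['qpos'])
```

```text
{'lid': [([305.2, 105.2], 0.87)], 'lid_handle': [([299.6, 105.3], 0.58)]}
{'lid': [([309.6, 101.5], 0.72)], 'lid_handle': [([302.6, 103.2], 0.56)]}
{'lid': [([305.1, 100.7], 0.96)], 'lid_handle': [([302.3, 100.4], 0.85)]}
[[0.5061 0.3838 0.3018]
 [0.5077 0.3817 0.3022]
 [0.5083 0.3809 0.3024]]
[146.5070369   -1.47391019  89.13021101] [-44.08055787  18.70360187 -14.55136585 119.06282624  59.033876
  37.87049236 -15.15884637]
```

View pics/w3.png

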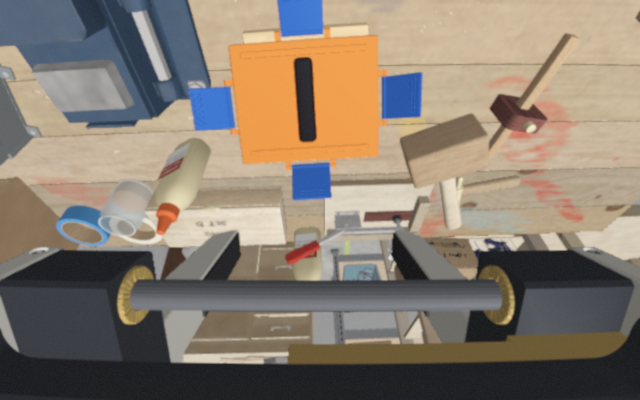

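The lid is fully visible: plate corners near (230,43), (377,35), (382,157) and (238,163), with the black bar from (297,58) to (314,142). I'll refine these and fit the lid pose.

```bash
cat > lidfit.py <<'E'
from h import *
from scipy.optimize import least_squares
im=cv2.imread('pics/w3.png'); W=cam('wrist',np.load('pics/w3.npy'))
hsv=cv2.cvtColor(im,cv2.COLOR_BGR2HSV)
m=cv2.inRange(hsv,(5,150,120),(22,255,255)); m[200:]=0; m[:,:225]=0; m[:,392:]=0
m=cv2.morphologyEx(m,cv2.MORPH_CLOSE,np.ones((25,25)));m=cv2.morphologyEx(m,cv2.MORPH_OPEN,np.ones((31,31)))
cn=max(cv2.findContours(m,0,2)[0],key=cv2.contourArea)[:,0].astype(float)
est=np.array([[230,43],[377,35],[382,157],[238,163]],float); L=[]
for k in range(4):
    a,b=est[k],est[(k+1)%4]; d=(b-a)/np.linalg.norm(b-a); n=np.array([-d[1],d[0]])
    q=cn[(abs((cn-a)@n)<7)&((cn-a)@d>15)&((cn-b)@d<-15)]
    vx,vy,x,y=cv2.fitLine(q.astype(np.float32),cv2.DIST_HUBER,0,.01,.01).ravel(); L.append(np.cross([x,y,1],[x+vx,y+vy,1]))
c=[]
for k in range(4):
    h=np.cross(L[k-1],L[k]); c.append(h[:2]/h[2])
c=np.array(c); print(c.round(1))
bm=cv2.inRange(hsv,(0,0,0),(180,255,60));bm[:50]=0;bm[150:]=0;bm[:,:285]=0;bm[:,325:]=0
print('bar',cv2.minAreaRect(cv2.findNonZero(bm)))
P=np.array([[-63,-78,7],[-63,78,7],[63,78,7],[63,-78,7]])/1e3
for free in (0,1):
    Rm=lambda p:R.from_euler('zyx',[p[3],-32+free*p[4],free*p[5]],degrees=True).as_matrix()
    f=lambda p:np.r_[(proj(P@Rm(p).T+p[:3],W)-c).ravel(),0*p]
    s=least_squares(f,[.54,.368,.078,0,0,0],x_scale=[.01,.01,.01,5,5,5]);print(s.x.round(4),s.fun[:8].round(1))
    print('handle top proj',proj([Rm(s.x)@[0,0,.041]+s.x[:3],Rm(s.x)@[.04,0,.041]+s.x[:3],Rm(s.x)@[-.04,0,.041]+s.x[:3]],W).round(1).tolist(),'handle',(s.x[:3]+Rm(s.x)@[0,0,.032]).round(4))
E
python3 lidfit.py
```

```text
[[228.   45.5]
 [348.4  36.4]
 [461.4 149.4]
 [243.5 163.1]]
bar ((305.1371765136719, 99.05752563476562), (81.95140838623047, 15.831522941589355), 86.18592071533203)
[ 0.5194  0.3896  0.1147 12.0757  0.      0.    ] [ -2.9  10.3  36.3 -22.7 -55.2  -3.8  18.6  17.4]
handle top proj [[320.4, 100.2], [330.5, 144.6], [309.5, 52.4]] handle [0.5025 0.3896 0.1419]
[  0.484    0.394    0.1715 -41.1544 -42.9786 -61.5628] [-17.1   0.1  27.2  11.8 -12.9 -11.4   5.9   1.4]
handle top proj [[341.5, 48.7], [367.0, 84.1], [320.6, 19.7]] handle [0.4531 0.4013 0.1754]
```

```bash
sed -i 's/findContours(m,0,2)/findContours(m,0,1)/' lidfit.py; python3 lidfit.py
```

```text
[[227.   45.4]
 [377.   34.9]
 [377.  154.9]
 [243.2 162.6]]
bar ((305.1371765136719, 99.05752563476562), (81.95140838623047, 15.831522941589355), 86.18592071533203)
[0.5347 0.3758 0.0867 1.9709 0.     0.    ] [ 0.9 -0.7 -0.8 -0.1  0.2 -0.1 -0.3  0.9]
handle top proj [[305.5, 100.3], [308.3, 141.3], [302.6, 56.5]] handle [0.5177 0.3758 0.1138]
[0.535  0.3756 0.0865 2.5658 2.8597 1.2956] [ 0.4 -0.4 -0.2 -0.4 -0.5  0.3  0.3  0.6]
handle top proj [[304.6, 102.7], [307.4, 143.3], [301.6, 58.9]] handle [0.5195 0.375  0.1144]
```

Run:
```python
from h import *
Rl=R.from_euler('zy',[2.1,-31.5],degrees=True).as_matrix(); Rt=np.c_[Rl[:,1],Rl[:,0],-Rl[:,2]]
h=np.array([.5180,.3756,.1145]); G=plan(h+.08*Rl[:,2],Rt); print(R.from_matrix(Rt).as_euler('xyz',degrees=True)); plan(h,Rt,G,vmax=2.7)
```

```text
n 3 rot [0.7, -0.2, -1.2] dp [[-0.3, -3.1, 2.7], [-0.2, -3.0, 2.8], [-0.2, -3.0, 2.8]]
[148.5171462    1.09706837  91.79076323]
n 3 rot [0.0, 0.0, 0.0] dp [[0.0, -0.0, 2.7], [0.0, -0.0, 2.7], [0.0, -0.0, 2.7]]
```

step_arm(
  rot=[
    [0.7,-0.2,-1.2],
    [0.7,-0.2,-1.2],
    [0.7,-0.2,-1.2],
    [0,0,0],
    [0,0,0],
  ],
  dp=[
    [-0.3,-3.1,2.7],
    [-0.2,-3,2.8],
    [-0.2,-3,2.8],
    [0,0,0],
    [0,0,0],
  ],
  fingers=[1,1,1,1,1],
)

```text
time_s: 5.95
ee_pos: [0.4793, 0.3751, 0.1833]
tcp_rot: [148.5, 0.7, 91.6]
ft_force: [0.9, -0.9, 0.1]
grip_width: 0.093
```

```bash
cat > g.py <<'E'
from h import *
Rl=R.from_euler('zy',[2.1,-31.5],degrees=True).as_matrix(); Rt=np.c_[Rl[:,1],Rl[:,0],-Rl[:,2]]
h=np.array([.5180,.3756,.1145]); T=T_tool(); print('handle in tool (cm):',(T[:3,:3].T@(h-T[:3,3])*100).round(2)); plan(h,Rt,T,vmax=2.5)
im,W=snap('wrist','w4.png'); d=finder.mark_of('wrist','lid_handle'); print(d[:1],proj([h],W))
E
python3 g.py
```

```text
handle in tool (cm): [ 0.03 -0.3   7.89]
n 4 rot [0.0, -0.0, -0.1] dp [[0.0, -0.1, 2.0], [0.0, -0.1, 2.0], [0.0, -0.1, 2.0], [0.0, -0.1, 2.0]]
[{'centre': [313.5, 214.4], 'score': 0.97}] [[317.13004641 211.24278585]]
```

step_arm(
  rot=[
    [0,0,0],
    [0,0,0],
    [0,0,0],
    [0,0,0],
    [0,0,0],
  ],
  dp=[
    [0,-0.1,2],
    [0,-0.1,2],
    [0,-0.1,2],
    [0,0,1.8],
    [0,0,0],
  ],
  fingers=[1,1,1,1,1],
)

```text
time_s: 6.55
ee_pos: [0.5259, 0.3794, 0.1264]
tcp_rot: [147.5, -0.2, 91.3]
ft_force: [-0.1, -0.1, 0.2]
grip_width: 0.0931
```

```bash
python3 g.py
```

```text
handle in tool (cm): [-0.37 -1.31  0.58]
n 1 rot [1.0, -0.8, -1.1] dp [[-0.4, -1.3, 0.6]]
[{'centre': [307.2, 235.8], 'score': 0.91}] [[310.86230819 230.75935521]]
```

View pics/w4.png

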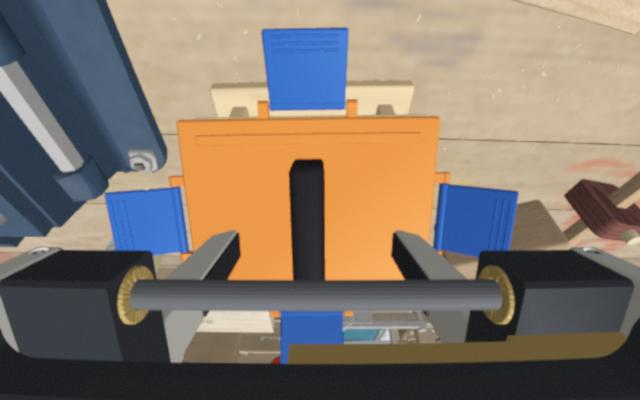

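The bar is centred between the jaws (column 308), but the tool sits 13 mm too far along the lid's +x and 6 mm high. I'll correct that.

step_arm(
  rot=[
    [0.5,-0.4,-0.5],
    [0.5,-0.4,-0.5],
    [0,0,0],
    [0,0,0],
  ],
  dp=[
    [-0.2,-0.7,0.2],
    [-0.2,-0.6,0.2],
    [0,0,0.2],
    [0,0,0],
  ],
  fingers=[1,1,1,1],
)

```text
time_s: 7.05
ee_pos: [0.516, 0.3767, 0.1187]
tcp_rot: [148.5, 0.9, 91.9]
ft_force: [-0.9, -0.6, -0.1]
grip_width: 0.0933
```

```bash
python3 g.py
```

```text
handle in tool (cm): [-0.11 -0.05  0.46]
n 1 rot [0.1, -0.2, -0.0] dp [[-0.1, -0.1, 0.5]]
[{'centre': [311.7, 257.0], 'score': 0.93}] [[315.44900793 252.266728  ]]
```

step_arm(
  rot=[
    [0,0,0],
    [0,0,0],
    [0,0,0],
    [0,0,0],
    [0,0,0],
    [0,0,0],
    [0,0,0],
    [0,0,0],
  ],
  dp=[
    [-0.1,0,0.4],
    [0,0,0],
    [0,0,0],
    [0,0,0],
    [0,0,0],
    [0,0,0],
    [0,0,0],
    [0,0,0],
  ],
  fingers=[1,1,-1,-1,-1,-1,-1,-1],
)

```text
time_s: 7.95
ee_pos: [0.5185, 0.3756, 0.115]
tcp_rot: [148.4, 0.9, 91.9]
ft_force: [-0.2, -0.4, -0.7]
grip_width: 0.0493
```

```bash
python3 g.py; python3 -c "
from h import *
s=readout.sense();print(s['ft_force'],s['ft_torque'],s['grip_width'],s['qpos'])"
```

```text
handle in tool (cm): [ 0.   -0.07  0.02]
n 1 rot [0.1, -0.2, -0.1] dp [[0.0, -0.1, 0.0]]
[{'centre': [312.6, 261.6], 'score': 0.71}] [[317.44788911 255.31677602]]
[ 0.367359   -0.37994441 -0.7315488 ] [ 0.07910479  0.4671875  -0.03578645] 0.041542620889875544 [-46.9348518   35.52549931  -9.05471045 126.52235774  94.44797584
  30.02971284 -50.8360613 ]
```

Still closing, so a few more rows to finish, then a small lift.

step_arm(
  rot=[
    [0,0,0],
    [0,0,0],
    [0,0,0],
    [0,0,0],
    [0,0,0],
    [0,0,0],
  ],
  dp=[
    [0,0,0],
    [0,0,0],
    [0,0,0],
    [0,0,0],
    [0,0,0],
    [0,0,0],
  ],
  fingers=[-1,-1,-1,-1,-1,-1],
)

```text
time_s: 8.65
ee_pos: [0.5185, 0.3756, 0.115]
tcp_rot: [148.5, 0.9, 91.9]
ft_force: [-1.1, 0.0, -0.6]
grip_width: 0.0176
```

Run:
```python
from h import *
T=T_tool(); G=T.copy(); s=readout.sense(); print(s['grip_width'],s['ft_force'])
G[:3,3]=T[:3,3]+[-.045,0,.075+.09]; G=plan(G[:3,3],T[:3,:3],T,vmax=3)
G=plan([.50,.15,.30],down(85),G)
plan([.5425,-.1175,.24],down(73.2),G)
```

```text
0.017648618182995065 [-1.09843576  0.00722591 -0.58415801]
n 6 rot [0.0, 0.0, 0.0] dp [[-0.0, 0.8, -2.7], [-0.0, 0.8, -2.7], [-0.0, 0.8, -2.7], [-0.0, 0.8, -2.7], [-0.0, 0.8, -2.7], [-0.0, 0.8, -2.7]]
n 6 rot [5.3, -0.2, 1.2] dp [[-3.8, 0.4, -0.1], [-3.8, 0.5, -0.1], [-3.8, 0.6, -0.1], [-3.7, 0.6, -0.2], [-3.7, 0.7, -0.2], [-3.7, 0.7, -0.3]]
n 7 rot [-0.0, -0.0, 1.7] dp [[-3.8, 0.9, 0.9], [-3.7, 1.0, 0.9], [-3.7, 1.2, 0.9], [-3.7, 1.3, 0.9], [-3.6, 1.4, 0.9], [-3.6, 1.5, 0.9], [-3.5, 1.6, 0.9]]
```

step_arm(
  rot=[
    [0,0,0],
    [0,0,0],
    [0,0,0],
    [0,0,0],
    [0,0,0],
    [0,0,0],
    [0,0,0],
    [0,0,0],
  ],
  dp=[
    [0,0,-1],
    [0,0,-1.5],
    [0,0,-2],
    [0,1,-2.6],
    [0,1.2,-2.7],
    [0,1.4,-2.7],
    [0,1.4,-2.7],
    [0,0,0],
  ],
  fingers=[-1,-1,-1,-1,-1,-1,-1,-1],
)

```text
time_s: 9.45
ee_pos: [0.4766, 0.375, 0.2701]
tcp_rot: [149.2, 1.2, 92.0]
ft_force: [0.9, 0.1, -3.4]
grip_width: 0.0178
```

Run:
```python
from h import *
T=T_tool(); s=readout.sense(); print(T[:3,3],s['grip_width'],s['ft_force'],s['tcp_rot'])
G=plan([.50,.15,.31],down(85),T,vmax=3.9,wmax=6)
plan([.5425,-.1175,.22],down(73.2),G,vmax=3.9)
```

```text
[0.47658873 0.37495736 0.27006355] 0.01780858544059128 [ 0.87840131  0.06010008 -3.37968631] [149.20295958   1.24277472  91.95925577]
n 6 rot [5.1, -0.1, 1.2] dp [[-3.8, 0.5, -0.4], [-3.8, 0.6, -0.4], [-3.8, 0.6, -0.5], [-3.7, 0.6, -0.5], [-3.7, 0.7, -0.6], [-3.7, 0.7, -0.6]]
n 8 rot [-0.0, -0.0, 1.5] dp [[-3.3, 0.8, 1.1], [-3.3, 0.9, 1.1], [-3.2, 1.0, 1.1], [-3.2, 1.1, 1.1], [-3.2, 1.2, 1.1], [-3.2, 1.2, 1.1], [-3.1, 1.3, 1.1], [-3.1, 1.4, 1.1]]
```

step_arm(
  rot=[
    [5.1,-0.1,1.2],
    [5.1,-0.1,1.2],
    [5.1,-0.1,1.2],
    [5.1,-0.1,1.2],
    [5.1,-0.1,1.2],
    [5.1,-0.1,1.2],
    [0,0,1.5],
    [0,0,1.5],
  ],
  dp=[
    [-3.8,0.5,-0.4],
    [-3.8,0.6,-0.4],
    [-3.8,0.6,-0.5],
    [-3.7,0.6,-0.5],
    [-3.7,0.7,-0.6],
    [-3.7,0.7,-0.6],
    [-3.3,0.8,0.3],
    [-3.3,0.8,0.3],
  ],
  fingers=[-1,-1,-1,-1,-1,-1,-1,-1],
)

```text
time_s: 10.25
ee_pos: [0.5052, 0.0822, 0.2942]
tcp_rot: [-179.3, 0.2, 82.3]
ft_force: [0.1, 0.3, -4.7]
grip_width: 0.0177
```

Run:
```python
from h import *
T=T_tool(); s=readout.sense(); print(T[:3,3],s['grip_width'],s['ft_force'],s['tcp_rot'],s['qpos'])
G=plan([.5425,-.1175,.22],down(73.2),T,vmax=3.9)
```

```text
[0.50515211 0.08215071 0.29423782] 0.01770237168523961 [ 0.09856025  0.28281589 -4.73839092] [-179.3072279     0.23714827   82.26716048] [  1.16396526  17.20495853 -21.47214649 113.85304588   7.86463029
  51.06602962  57.79669222]
n 6 rot [-0.1, 0.0, 1.5] dp [[-3.2, 1.1, 1.2], [-3.2, 1.2, 1.2], [-3.1, 1.2, 1.2], [-3.1, 1.3, 1.2], [-3.1, 1.4, 1.2], [-3.0, 1.5, 1.2]]
```

step_arm(
  rot=[
    [0,0,1.5],
    [0,0,1.5],
    [0,0,1.5],
    [0,0,1.5],
    [0,0,1.5],
    [0,0,1.5],
    [0,0,0],
    [0,0,0],
  ],
  dp=[
    [-3.2,1.1,0.9],
    [-3.2,1.2,0.9],
    [-3.1,1.2,1],
    [-3.1,1.3,1],
    [-3.1,1.4,1],
    [-3,1.4,1],
    [0,0,0],
    [0,0,0],
  ],
  fingers=[-1,-1,-1,-1,-1,-1,-1,-1],
)

```text
time_s: 11.05
ee_pos: [0.5328, -0.1374, 0.2205]
tcp_rot: [-178.3, 1.4, 71.9]
ft_force: [0.5, 0.5, -4.0]
grip_width: 0.0175
```

```bash
cat > st.py <<'E'
from h import *
import sys
T=T_tool(); s=readout.sense(); print(T[:3,3].round(4),round(s['grip_width'],4),np.round(s['ft_force'],1),np.round(s['ft_torque'],2),np.round(s['tcp_rot'],1))
E
python3 st.py
python3 - <<'E'
from h import *
T=T_tool(); im,W=snap('wrist','w5.png'); optics.get_image('side'); a=finder.mark_of('side','lid'); b=finder.mark_of('wrist','lid'); print(a[:1],b[:1])
plan([.5425,-.1175,.14],down(73.2),T,vmax=2.5)
E
```

```text
[ 0.5328 -0.1374  0.2205] 0.0175 [ 0.5  0.5 -4. ] [ 0.21 -0.13  0.02] [-178.3    1.4   71.9]
[{'centre': [325.3, 144.4], 'score': 0.6}] [{'centre': [317.6, 238.4], 'score': 0.81}]
n 4 rot [-0.4, 0.4, -0.3] dp [[0.6, 0.1, 2.0], [0.6, 0.1, 2.0], [0.6, 0.1, 2.0], [0.6, 0.1, 2.0]]
```

View pics/w5.png

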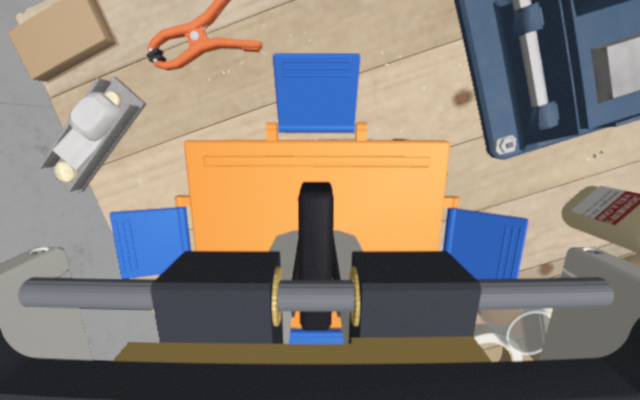

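The lid hangs level in the grip: its near edge runs from (187,141) to (447,140) and the bar end is near (301..332,184). I'll work out the lid's pose in the tool frame from this view.

Run:
```python
from h import *
from scipy.optimize import least_squares
C=cam('wrist',np.eye(4))
im=cv2.imread('pics/w5.png');hsv=cv2.cvtColor(im,cv2.COLOR_BGR2HSV);m=cv2.inRange(hsv,(5,120,120),(22,255,255))
for x in (200,240,290,350,400,435): print('top',x,np.flatnonzero(m[100:200,x])[:1]+100,end=' ')
for y in (150,165,180): a=np.flatnonzero(m[y,170:470])+170; print('row',y,a.min(),a.max(),end=' ')
g=cv2.inRange(hsv,(0,0,0),(180,255,50))
for y in (184,186,190,195): a=np.flatnonzero(g[y,280:350])+280; print('bar',y,a.min() if len(a) else None,a.max() if len(a) else None)
base=np.array([[0,1,0],[1,0,0],[0,0,-1.]])
uv=np.array([[187,141.5],[447.5,140.5],[301,184],[332,184]])
P=np.array([[-63,-78,7],[-63,78,7],[-40,-9,41],[-40,9,41]])/1e3
def f(p):
    Rm=R.from_euler('xyz',[p[2],0,p[3]],degrees=True).as_matrix()@base
    return np.r_[(proj(P@Rm.T+[p[4],p[0],p[1]],C)-uv).ravel(), p[4]/.0005]
s=least_squares(f,[0,.032,0,0,0],x_scale=[.01,.01,5,5,.01]);print('ty tz rx rz tx',s.x.round(4),s.fun.round(1))
```

```text
top 200 [140] top 240 [140] top 290 [140] top 350 [141] top 400 [140] top 435 [141] row 150 185 448 row 165 186 447 row 180 188 445 bar 184 303 328
bar 186 302 329
bar 190 301 330
bar 195 300 331
ty tz rx rz tx [ 1.5000e-03  2.9000e-02 -5.7988e+00 -2.5710e-01 -2.0000e-04] [-0.  -0.1 -1.1 -0.2 -2.1  0.2  3.4  0.1 -0.4]
```

```bash
cat > intool.py <<'E'
from h import *
from scipy.optimize import least_squares
import sys
def intool(fn):
    C=cam('wrist',np.eye(4)); im=cv2.imread('pics/'+fn);hsv=cv2.cvtColor(im,cv2.COLOR_BGR2HSV);m=cv2.inRange(hsv,(5,120,120),(22,255,255))
    rows=np.arange(146,192,2); l=np.array([np.flatnonzero(m[y,170:470])[0]+169.5 for y in rows]); r_=np.array([np.flatnonzero(m[y,170:470])[-1]+170.5 for y in rows])
    base=np.array([[0,1,0],[1,0,0],[0,0,-1.]]); xs=np.linspace(-.063,-.02,30)
    cols=np.array([210,230,250,360,380,400,420]); tops=np.array([np.flatnonzero(m[120:200,x])[0]+119.5 for x in cols])
    bar=np.array([[301,184],[331,184]])
    def f(p,fix=None):
        rx=p[2] if fix is None else fix
        Rm=R.from_euler('xyz',[rx,0,p[3]],degrees=True).as_matrix()@base; t=[p[4],p[0],p[1]]
        pr=lambda P:proj(np.array(P)@Rm.T+t,C)
        A=pr([[x,-.078,.007] for x in xs]);B=pr([[x,.078,.007] for x in xs]);E=pr([[-.063,y,.007] for y in np.linspace(-.078,.078,20)])
        H=pr([[-.04,-.009,.041],[-.04,.009,.041]])
        return np.r_[np.interp(rows,A[:,1],A[:,0])-l,np.interp(rows,B[:,1],B[:,0])-r_,np.interp(cols,E[:,0],E[:,1])-tops,((H-bar)/1.5).ravel(),p[4]/.0005,(p[1]-.032)/.0015]
    for fix in (None,0):
        s=least_squares(f,[0,.032,0,0,0],x_scale=[.01,.01,5,5,.01],loss='soft_l1',args=(fix,));print('ty tz rx rz tx',s.x.round(4),'cost',round(s.cost,2), s.fun[-6:].round(1))
if __name__=='__main__': intool(sys.argv[1])
E
python3 intool.py w5.png
python3 - <<'E'
from h import *
im=optics.get_image('side'); c=im[100:230,270:400,::-1]
im2=optics.get_image('scene'); c2=im2[160:290,310:440,::-1]
cv2.imwrite('pics/ss.png',np.hstack([cv2.resize(x,(400,400),interpolation=cv2.INTER_CUBIC) for x in (c,c2)]))
E
```

```text
ty tz rx rz tx [ 4.0000e-04  2.8400e-02 -2.8403e+00 -8.9600e-02 -4.0000e-04] cost 27.11 [-1.8  2.   3.   2.  -0.9 -2.4]
ty tz rx rz tx [ 1.0000e-04  3.0600e-02 -2.7779e+00 -9.2300e-02 -4.0000e-04] cost 29.05 [-1.7  4.2  3.   4.2 -0.9 -0.9]
```

View pics/ss.png

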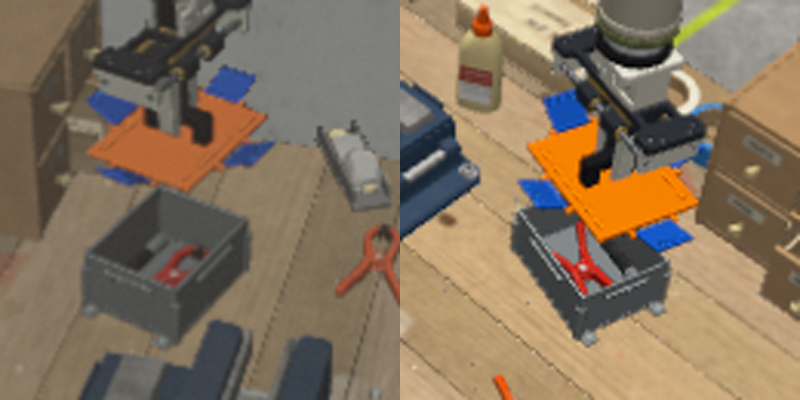

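The lid is level and square in the grip and roughly over the case. I'll align it at about 2 cm above the rim.

step_arm(
  rot=[
    [-0.4,0.4,-0.3],
    [-0.4,0.4,-0.3],
    [-0.4,0.4,-0.3],
    [-0.4,0.4,-0.3],
    [0,0,0],
    [0,0,0],
  ],
  dp=[
    [0.6,0,2],
    [0.6,0,2],
    [0.6,0,2],
    [0.6,0,1.5],
    [0,0,0],
    [0,0,0],
  ],
  fingers=[-1,-1,-1,-1,-1,-1],
)

```text
time_s: 11.95
ee_pos: [0.5426, -0.109, 0.1486]
tcp_rot: [179.5, -0.4, 73.6]
ft_force: [-0.1, -0.5, -3.7]
grip_width: 0.018
```

```bash
python3 st.py; python3 -c "
from h import *
plan([.5425,-.1175,.135],down(73.2),vmax=1)"
```

```text
[ 0.5426 -0.109   0.1486] 0.018 [-0.1 -0.5 -3.7] [ 0.04 -0.04 -0.  ] [179.5  -0.4  73.6]
n 2 rot [0.3, -0.2, 0.2] dp [[-0.4, 0.1, 0.7], [-0.4, 0.1, 0.7]]
```

step_arm(
  rot=[
    [0.3,-0.2,0.2],
    [0.3,-0.2,0.2],
    [0,0,0],
    [0,0,0],
    [0,0,0],
  ],
  dp=[
    [-0.4,0.1,0.7],
    [-0.4,0.1,0.7],
    [0,0,0],
    [0,0,0],
    [0,0,0],
  ],
  fingers=[-1,-1,-1,-1,-1],
)

```text
time_s: 12.45
ee_pos: [0.5438, -0.119, 0.136]
tcp_rot: [179.9, 0.1, 73.1]
ft_force: [-1.4, -0.0, -3.8]
grip_width: 0.0177
```

```bash
python3 - <<'E'
from h import *
for k in range(3):
    print(T_tool()[:3,3].round(4),np.round(readout.sense()['tcp_rot'],2))
    im,W=snap('wrist','w6.png')
d=finder.mark_of('wrist','lid_handle')[:1];print(d)
plan([.5425,-.1175,.125],down(73.2),vmax=1)
E
python3 intool.py w6.png
```

```text
[ 0.5438 -0.119   0.136 ] [1.799e+02 9.000e-02 7.314e+01]
[ 0.5438 -0.119   0.136 ] [1.799e+02 9.000e-02 7.314e+01]
[ 0.5438 -0.1189  0.136 ] [1.7989e+02 8.0000e-02 7.3150e+01]
[{'centre': [313.7, 261.4], 'score': 0.88}]
n 2 rot [0.1, 0.0, -0.0] dp [[0.0, -0.1, 0.6], [0.0, -0.1, 0.6]]
ty tz rx rz tx [ 3.0000e-04  2.8800e-02 -2.2372e+00 -9.1200e-02 -5.0000e-04] cost 27.95 [-1.8  2.5  3.   2.4 -0.9 -2.1]
ty tz rx rz tx [ 1.0000e-04  3.0600e-02 -1.2205e+00 -9.1500e-02 -5.0000e-04] cost 29.1 [-1.8  4.2  2.9  4.1 -0.9 -0.9]
```

step_arm(
  rot=[
    [0,0,0],
    [0,0,0],
    [0,0,0],
    [0,0,0],
    [0,0,0],
  ],
  dp=[
    [0,-0.1,0.6],
    [0,0,0.5],
    [0,0,0.5],
    [0,0,0],
    [0,0,0],
  ],
  fingers=[-1,-1,-1,-1,-1],
)

```text
time_s: 13.15
ee_pos: [0.5426, -0.1183, 0.1183]
tcp_rot: [179.9, 0.1, 73.2]
ft_force: [-0.1, -0.3, -3.4]
grip_width: 0.0178
```

```bash
python3 st.py; python3 -c "
from h import *
plan([.5425,-.1175,.106],down(73.2),vmax=1)"
```

```text
[ 0.5426 -0.1183  0.1183] 0.0178 [-0.1 -0.3 -3.4] [ 0.08 -0.07 -0.02] [1.799e+02 1.000e-01 7.320e+01]
n 2 rot [0.0, 0.0, -0.0] dp [[0.0, -0.0, 0.6], [0.0, -0.0, 0.6]]
```

step_arm(
  rot=[
    [0,0,0],
    [0,0,0],
    [0,0,0],
    [0,0,0],
  ],
  dp=[
    [0,0,0.4],
    [0,0,0.4],
    [0,0,0],
    [0,0,0],
  ],
  fingers=[-1,-1,-1,-1],
)

```text
time_s: 13.55
ee_pos: [0.5427, -0.1182, 0.1096]
tcp_rot: [179.9, 0.1, 73.2]
ft_force: [-0.6, -0.2, -4.0]
grip_width: 0.0179
```

```bash
python3 st.py
```

```text
[ 0.5427 -0.1182  0.1096] 0.0179 [-0.6 -0.2 -4. ] [ 0.05 -0.07 -0.  ] [1.799e+02 1.000e-01 7.320e+01]
```

step_arm(
  rot=[
    [0,0,0],
    [0,0,0],
    [0,0,0],
    [0,0,0],
  ],
  dp=[
    [0,0,0.3],
    [0,0,0.2],
    [0,0,0],
    [0,0,0],
  ],
  fingers=[-1,-1,-1,-1],
)

```text
time_s: 13.95
ee_pos: [0.5429, -0.1183, 0.1044]
tcp_rot: [179.9, 0.1, 73.2]
ft_force: [0.4, -0.4, -3.8]
grip_width: 0.0179
```

```bash
python3 st.py
```

```text
[ 0.5429 -0.1183  0.1044] 0.0179 [ 0.4 -0.4 -3.8] [ 0.06 -0.1   0.03] [1.799e+02 1.000e-01 7.320e+01]
```

step_arm(
  rot=[
    [0,0,0],
    [0,0,0],
    [0,0,0],
    [0,0,0],
  ],
  dp=[
    [0,0,0.2],
    [0,0,0.1],
    [0,0,0],
    [0,0,0],
  ],
  fingers=[-1,-1,-1,-1],
)

```text
time_s: 14.35
ee_pos: [0.5434, -0.1182, 0.1036]
tcp_rot: [179.8, 0.1, 73.2]
ft_force: [0.0, 0.5, -3.9]
grip_width: 0.0177
```

```bash
python3 st.py
```

```text
[ 0.5434 -0.1182  0.1036] 0.0177 [ 0.   0.5 -3.9] [ 0.07 -0.07  0.  ] [1.798e+02 1.000e-01 7.320e+01]
```

step_arm(
  rot=[
    [0,0,0],
    [0,0,0],
    [0,0,0],
  ],
  dp=[
    [0,0,0.3],
    [0,0,0.3],
    [0,0,0.3],
  ],
  fingers=[-1,-1,-1],
)

```text
time_s: 14.65
ee_pos: [0.5445, -0.1185, 0.1018]
tcp_rot: [179.4, 0.2, 73.1]
ft_force: [-12.1, 1.9, 44.7]
grip_width: 0.0179
```

```bash
python3 st.py
python3 - <<'E'
from h import *
snap('wrist','w7.png')
E
python3 intool.py w7.png
```

```text
[ 0.5445 -0.1185  0.1018] 0.0179 [-12.1   1.9  44.7] [ 0.64  2.58 -0.04] [179.4   0.2  73.1]
ty tz rx rz tx [-1.2000e-03  2.7500e-02 -1.3505e+00  6.5100e-02 -9.0000e-04] cost 30.0 [-2.5  1.8  2.7  1.8 -1.9 -3. ]
ty tz rx rz tx [-1.4000e-03  2.8500e-02  6.7908e+00  5.9600e-02 -9.0000e-04] cost 30.45 [-2.4  2.8  2.7  2.9 -1.8 -2.3]
```

Firm contact at TCP z ≈ 0.103, with the underside at about 0.075. I'll relax the push, then release and back off.

step_arm(
  rot=[
    [0,0,0],
    [0,0,0],
    [0,0,0],
    [0,0,0],
    [0,0,0],
    [0,0,0],
    [0,0,0],
    [0,0,0],
  ],
  dp=[
    [0,0,-0.1],
    [0,0,0],
    [0,0,0],
    [0,0,0],
    [0,0,0],
    [0,0,0],
    [0,0,0],
    [0,0,0],
  ],
  fingers=[-1,-1,0,0,0,0,0,0],
)

```text
time_s: 15.5
ee_pos: [0.5456, -0.1187, 0.103]
tcp_rot: [179.3, 0.2, 73.1]
ft_force: [0.3, -0.4, 0.6]
grip_width: 0.0461
```

step_arm(
  rot=[
    [0,0,0],
    [0,0,0],
    [0,0,0],
    [0,0,0],
    [0,0,0],
    [0,0,0],
    [0,0,0],
    [0,0,0],
  ],
  dp=[
    [0,0,-1.5],
    [0,0,-3],
    [0,1,-3],
    [0,3,-3],
    [0,3,-2],
    [0,3,-1],
    [0,0,0],
    [0,0,0],
  ],
  fingers=[0,0,-1,-1,-1,-1,-1,-1],
)

```text
time_s: 16.3
ee_pos: [0.6411, -0.1473, 0.2436]
tcp_rot: [179.5, 0.2, 73.2]
ft_force: [-1.1, 0.4, -1.1]
grip_width: 0.0032
```

```bash
python3 st.py
python3 - <<'E'
from h import *
Ts=[]
for k in range(2):
    Ts.append(T_tool()); im,_=snap('wrist','w8.png')
    print({t:[(np.round(d['centre'],1).tolist(),round(d['score'],2)) for d in finder.mark_of('wrist',t)[:1]] for t in ['lid','lid_handle','clip_near','clip_far','clip_left','clip_right']})
T=np.mean(Ts,axis=0);T[:3,:3]=Ts[-1][:3,:3];np.save('pics/w8.npy',T)
E
```

```text
[ 0.6411 -0.1473  0.2436] 0.0032 [-1.1  0.4 -1.1] [ 0.05 -0.05  0.01] [179.5   0.2  73.2]Traceback (most recent call last):
  File "<stdin>", line 5, in <module>
ValueError: it knows: block_plane, case, case_mouth, caul_pine, glue_bottle, lid, lid_handle, spring_clamp_orange, stand
```

View pics/w8.png

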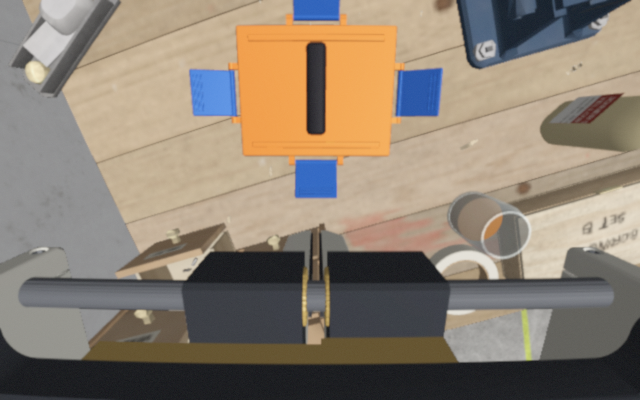

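The lid is on the case and let go. Plate corners are near (236,27), (396,27), (390,156) and (242,156), and all clips are still raised. I'll fit its pose to check the seating.

```bash
cat > lf.py <<'E'
from h import *
from scipy.optimize import least_squares
def lidfit(fn,W,est,pad=12,tilt=True):
    im=cv2.imread('pics/'+fn);hsv=cv2.cvtColor(im,cv2.COLOR_BGR2HSV)
    m=cv2.inRange(hsv,(5,120,100),(22,255,255)); k=np.zeros_like(m); e=np.array(est,int)
    k[max(0,e[:,1].min()-pad):e[:,1].max()+pad,e[:,0].min()-pad:e[:,0].max()+pad]=1; m*=k
    m=cv2.morphologyEx(m,cv2.MORPH_CLOSE,np.ones((25,25)));m=cv2.morphologyEx(m,cv2.MORPH_OPEN,np.ones((31,31)))
    cn=max(cv2.findContours(m,0,1)[0],key=cv2.contourArea)[:,0].astype(float); est=np.array(est,float); L=[]
    for i in range(4):
        a,b=est[i],est[(i+1)%4]; d=(b-a)/np.linalg.norm(b-a); n=np.array([-d[1],d[0]])
        q=cn[(abs((cn-a)@n)<7)&((cn-a)@d>15)&((cn-b)@d<-15)]
        vx,vy,x,y=cv2.fitLine(q.astype(np.float32),cv2.DIST_HUBER,0,.01,.01).ravel(); L.append(np.cross([x,y,1],[x+vx,y+vy,1]))
    c=np.array([(lambda h:h[:2]/h[2])(np.cross(L[i-1],L[i])) for i in range(4)]); print('corners',c.round(1).tolist())
    P=np.array([[-63,-78,7],[-63,78,7],[63,78,7],[63,-78,7]])/1e3
    for free in ((0,1) if tilt else (0,)):
        Rm=lambda p:R.from_euler('zyx',[p[3],free*p[4],free*p[5]],degrees=True).as_matrix()
        f=lambda p:np.r_[(proj(P@Rm(p).T+p[:3],W)-c).ravel(),0*p]
        s=least_squares(f,[.543,-.118,.075,-17,0,0],x_scale=[.01,.01,.01,5,5,5]);print(s.x.round(4),s.fun[:8].round(1))
E
python3 - <<'E'
from lf import *
T=T_tool();print(T[:3,3]);W=cam('wrist',T)
lidfit('w8.png',W,[[236,27],[396,27],[390,156],[242,156]])
g=lambda z:plan
a=T[:3,3]
# hinges and clip tips in the world, with lid at case fit
for n,v,dist in (('near',(-1,0),.07),('far',(1,0),.07),('left',(0,1),.085),('right',(0,-1),.085)):
    d=rot2(-16.8)@np.array(v); c=np.array([.543,-.118]); print(n,'hinge',(c+d*dist).round(3),'out dir',d.round(3),'tip',(c+d*(dist+.032)).round(3))
E
```

```text
[ 0.64023956 -0.14708922  0.24314242]
corners [[234.2, 25.0], [397.5, 25.0], [388.6, 155.0], [243.0, 155.0]]
[  0.5425  -0.1191   0.0726 -16.7917   0.       0.    ] [ 0.9 -0.3 -0.9 -0.4  0.4  0.4 -0.5  0.3]
[  0.5427  -0.1191   0.072  -16.7922   2.2434   0.5214] [ 0.4 -0.4 -0.4 -0.4 -0.3  0.5  0.3  0.4]
near hinge [ 0.476 -0.098] out dir [-0.957  0.289] tip [ 0.445 -0.089]
far hinge [ 0.61  -0.138] out dir [ 0.957 -0.289] tip [ 0.641 -0.147]
left hinge [ 0.568 -0.037] out dir [0.289 0.957] tip [ 0.577 -0.006]
right hinge [ 0.518 -0.199] out dir [-0.289 -0.957] tip [ 0.509 -0.23 ]
```

Run:
```python
from h import *
W8=cam('wrist',np.array(T_tool())); W1=cam('wrist',np.load('pics/w1.npy'));W2=cam('wrist',np.load('pics/w2.npy'))
def tolid(p): return (rot2(-16.8).T@(np.array(p)[:2]-[.543,-.118])).round(3)
for n,px,C,zs in [('vice base corner',(470,65),W8,(.0,.05)),('cab top corner w1',(421,108),W1,(.15,.2,.25)),('drawer w1',(391,192),W1,(.05,.1,.15)),('cab corner w8',(226,226),W8,(.15,.2)),('drawer w8',(118,272),W8,(.05,.1,.15))]:
    for z in zs: q=onz(px,C,z); print(n,z,q.round(3),'lid',tolid(q))
S=cam('scene');D=cam('side')
# cabinet top near corner / left corner: scene crop ; side crop
f=lambda u,o:np.array(u)/2.2222+o
print('cab near-left top',tri([ray(f((565,228),[160,90]),S),ray(f((272,145),[160,110]),D)]))
print('vice front jaw top (toward case)',tri([ray(f((370,243),[160,90]),S),ray(f((420,220),[160,110]),D)]))
print('vice tall jaw', onz(f((405,212),[160,110]),D,.1), onz(f((330,240),[160,110]),D,.08))
```

```text
vice base corner 0.0 [0.558 0.078 0.   ] lid [-0.042  0.192]
vice base corner 0.05 [0.56  0.052 0.05 ] lid [-0.033  0.167]
cab top corner w1 0.15 [ 0.655 -0.159  0.15 ] lid [ 0.119 -0.007]
cab top corner w1 0.2 [ 0.638 -0.162  0.2  ] lid [ 0.103 -0.015]
cab top corner w1 0.25 [ 0.62  -0.165  0.25 ] lid [ 0.087 -0.023]
drawer w1 0.05 [ 0.655 -0.276  0.05 ] lid [ 0.153 -0.119]
drawer w1 0.1 [ 0.642 -0.265  0.1  ] lid [ 0.137 -0.112]
drawer w1 0.15 [ 0.628 -0.254  0.15 ] lid [ 0.121 -0.105]
cab corner w8 0.15 [ 0.632 -0.229  0.15 ] lid [ 0.117 -0.08 ]
cab corner w8 0.2 [ 0.62  -0.208  0.2  ] lid [ 0.099 -0.064]
drawer w8 0.05 [ 0.676 -0.434  0.05 ] lid [ 0.219 -0.264]
drawer w8 0.1 [ 0.661 -0.389  0.1  ] lid [ 0.191 -0.225]
drawer w8 0.15 [ 0.646 -0.344  0.15 ] lid [ 0.164 -0.187]
cab near-left top (array([ 0.72653825, -0.10748663,  0.10369115]), [np.float64(0.059840311313448996), np.float64(0.05984031131344882)])
vice front jaw top (toward case) (array([0.44599709, 0.07014474, 0.14902009]), [np.float64(0.04407011282770634), np.float64(0.044070112827706356)])
vice tall jaw [0.43885364 0.03852183 0.1       ] [0.52887079 0.10010711 0.08      ]
```

```bash
cat > L.py <<'E'
from h import *
T=T_tool(); s=readout.sense(); p=rot2(-16.8).T@(T[:2,3]-[.5430,-.1187])
print('lid-frame cm: y(tool x) %.2f  x(tool y) %.2f  z %.2f'%(p[1]*100,p[0]*100,T[2,3]*100),'F lid y,x,z',(rot2(-16.8).T@s['ft_force'][:2])[::-1].round(1),round(s['ft_force'][2],1),'rot err',R.from_matrix(T[:3,:3].T@down(73.2)).as_rotvec(degrees=True).round(1),'t',s['time_s'],'w',round(s['grip_width'],4))
E
python3 L.py
```

```text
lid-frame cm: y(tool x) 0.09  x(tool y) 10.13  z 24.31 F lid y,x,z [-0.3 -0.2] -0.2 rot err [0.4 0.2 0. ] t 16.45 w 0.0005
```

step_arm(
  rot=[
    [0.2,0.1,0],
    [0.2,0.1,0],
    [0,0,0],
    [0,0,0],
    [0,0,0],
    [0,0,0],
  ],
  dp=[
    [0.3,-0.3,2.7],
    [0.3,-0.3,2.7],
    [0.3,-0.3,2.7],
    [0.2,-0.2,2.3],
    [0,0,0],
    [0,0,0],
  ],
  fingers=[-1,-1,-1,-1,-1,-1],
)

```text
time_s: 17.05
ee_pos: [0.6279, -0.1318, 0.1352]
tcp_rot: [-179.8, 0.0, 73.3]
ft_force: [0.7, 0.4, 1.0]
grip_width: 0.0006
```

```bash
python3 L.py
```

```text
lid-frame cm: y(tool x) 1.20  x(tool y) 8.50  z 13.52 F lid y,x,z [0.6 0.6] 1.0 rot err [-0.2  0.   0.1] t 17.05 w 0.0006
```

step_arm(
  rot=[
    [0,0,0],
    [0,0,0],
    [0,0,0],
    [0,0,0],
    [0,0,0],
    [0,0,0],
    [0,0,0],
  ],
  dp=[
    [0,0.6,0],
    [0,0,1.5],
    [0,0,1.5],
    [0,0,1.5],
    [0,0,1.5],
    [0,0,1.4],
    [0,0,0],
  ],
  fingers=[-1,-1,-1,-1,-1,-1,-1],
)

```text
time_s: 17.75
ee_pos: [0.6372, -0.1347, 0.0591]
tcp_rot: [179.8, -0.0, 73.2]
ft_force: [-0.6, 0.7, 0.0]
grip_width: 0.0005
```

```bash
python3 L.py
```

```text
lid-frame cm: y(tool x) 1.19  x(tool y) 9.48  z 5.91 F lid y,x,z [ 0.5 -0.8] 0.0 rot err [ 0.2 -0.   0. ] t 17.75 w 0.0005
```

step_arm(
  rot=[
    [0,0,0],
    [0,0,0],
    [0,0,0],
    [0,0,0],
    [0,0,0],
  ],
  dp=[
    [0,-0.4,0],
    [0,-0.4,0],
    [0,-0.3,0],
    [0,-0.2,0],
    [0,-0.2,0],
  ],
  fingers=[-1,-1,-1,-1,-1],
)

```text
time_s: 18.25
ee_pos: [0.6222, -0.1302, 0.0592]
tcp_rot: [179.7, -0.0, 73.2]
ft_force: [1.7, -0.4, -1.5]
grip_width: 0.0002
```

```bash
python3 L.py
```

```text
lid-frame cm: y(tool x) 1.19  x(tool y) 7.91  z 5.92 F lid y,x,z [0.1 1.8] -1.5 rot err [ 0.3 -0.   0. ] t 18.25 w 0.0002
```

step_arm(
  rot=[
    [0,0,0],
    [0,0,0],
    [0,0,0],
  ],
  dp=[
    [0,-0.2,0],
    [0,-0.2,0],
    [0,-0.2,0],
  ],
  fingers=[-1,-1,-1],
)

```text
time_s: 18.55
ee_pos: [0.6213, -0.1305, 0.0614]
tcp_rot: [179.1, -0.1, 73.2]
ft_force: [5.9, -1.8, -1.4]
grip_width: 0.0002
```

```bash
python3 L.py
```

```text
lid-frame cm: y(tool x) 1.13  x(tool y) 7.83  z 6.14 F lid y,x,z [-0.   6.1] -1.4 rot err [ 0.9 -0.1 -0. ] t 18.55 w 0.0002
```

step_arm(
  rot=[
    [0,0,0],
    [0,0,0],
    [0,0,0],
  ],
  dp=[
    [0,-0.3,0.1],
    [0,-0.3,0.1],
    [0,-0.3,0],
  ],
  fingers=[-1,-1,-1],
)

```text
time_s: 18.85
ee_pos: [0.6214, -0.1305, 0.0624]
tcp_rot: [178.0, -0.3, 73.1]
ft_force: [8.5, -3.4, -1.7]
grip_width: 0.0005
```

```bash
python3 L.py
```

```text
lid-frame cm: y(tool x) 1.14  x(tool y) 7.85  z 6.24 F lid y,x,z [-0.8  9.1] -1.7 rot err [ 2.  -0.3 -0.1] t 18.85 w 0.0005
```

step_arm(
  rot=[
    [0.5,0,0],
    [0.5,0,0],
    [0.5,0,0],
    [0.5,0,0],
    [0,0,0],
    [0,0,0],
    [0,0,0],
    [0,0,0],
  ],
  dp=[
    [0,1.5,0],
    [0,0.3,-2.5],
    [0,0,-3],
    [0,0,-2.5],
    [2.6,-2,0],
    [2.6,-2,0],
    [2.6,-2,0],
    [2.2,-2,0],
  ],
  fingers=[-1,-1,-1,-1,-1,-1,-1,-1],
)

```text
time_s: 19.65
ee_pos: [0.5874, -0.0188, 0.1484]
tcp_rot: [-179.9, -0.1, 72.6]
ft_force: [1.4, 0.6, -0.4]
grip_width: 0.0003
```

```bash
python3 L.py
```

```text
lid-frame cm: y(tool x) 10.85  x(tool y) 1.37  z 14.84 F lid y,x,z [0.9 1.2] -0.4 rot err [-0.1 -0.1 -0.6] t 19.65 w 0.0003
```

step_arm(
  rot=[
    [0,0,-0.6],
    [0,0,0],
    [0,0,0],
    [0,0,0],
    [0,0,0],
    [0,0,0],
    [0,0,0],
    [0,0,0],
  ],
  dp=[
    [0.5,0,0],
    [0,0,0],
    [0,0,1.5],
    [0,0,1.6],
    [0,0,1.6],
    [0,0,1.6],
    [0,0,1.6],
    [0,0,0.6],
  ],
  fingers=[-1,-1,-1,-1,-1,-1,-1,-1],
)

```text
time_s: 20.45
ee_pos: [0.5904, -0.0162, 0.0639]
tcp_rot: [179.8, -0.1, 73.1]
ft_force: [-1.2, 0.9, 2.5]
grip_width: 0.0003
```

```bash
python3 L.py
```

```text
lid-frame cm: y(tool x) 11.19  x(tool y) 1.57  z 6.39 F lid y,x,z [ 0.5 -1.5] 2.5 rot err [ 0.2 -0.1 -0.1] t 20.45 w 0.0003
```

step_arm(
  rot=[
    [0,0,0],
    [0,0,0],
    [0,0,0],
    [0,0,0],
    [0,0,0],
  ],
  dp=[
    [0,0,0.4],
    [-0.3,0,0],
    [-0.3,0,0],
    [-0.2,0,0],
    [-0.2,0,0],
  ],
  fingers=[-1,-1,-1,-1,-1],
)

```text
time_s: 20.95
ee_pos: [0.5884, -0.0272, 0.0603]
tcp_rot: [179.8, -0.2, 73.0]
ft_force: [0.7, 2.4, -1.1]
grip_width: 0.0001
```

```bash
python3 L.py
```

```text
lid-frame cm: y(tool x) 10.07  x(tool y) 1.70  z 6.03 F lid y,x,z [2.6 0. ] -1.1 rot err [ 0.2 -0.2 -0.2] t 20.95 w 0.0001
```

step_arm(
  rot=[
    [0,0,0],
    [0,0,0],
    [0,0,0],
    [0,0,0],
    [0,0,0],
    [0,0,0],
  ],
  dp=[
    [-0.2,-0.1,0],
    [-0.2,-0.1,0],
    [-0.2,0,0],
    [-0.3,0,0],
    [-0.3,0,0],
    [-0.3,0,0],
  ],
  fingers=[-1,-1,-1,-1,-1,-1],
)

```text
time_s: 21.55
ee_pos: [0.5882, -0.0274, 0.0632]
tcp_rot: [179.2, -1.3, 73.7]
ft_force: [2.3, 10.1, -1.8]
grip_width: 0.0006
```

```bash
python3 L.py
```

```text
lid-frame cm: y(tool x) 10.04  x(tool y) 1.69  z 6.32 F lid y,x,z [10.3 -0.7] -1.8 rot err [ 0.8 -1.3  0.5] t 21.55 w 0.0006
```

step_arm(
  rot=[
    [0.2,-0.4,0.2],
    [0.2,-0.4,0.2],
    [0.2,-0.4,0],
    [0,0,0],
    [0,0,0],
    [0,0,0],
    [0,0,0],
    [0,0,0],
  ],
  dp=[
    [1.5,0,0],
    [0.3,0,-2.5],
    [0,0,-3],
    [0,0,-2.5],
    [-2.6,-2.8,0],
    [-2.6,-2.8,0],
    [-2.6,-2.8,0],
    [-2.6,-2.5,0],
  ],
  fingers=[-1,-1,-1,-1,-1,-1,-1,-1],
)

```text
time_s: 22.35
ee_pos: [0.4571, -0.0808, 0.1485]
tcp_rot: [179.6, 0.0, 73.4]
ft_force: [0.4, -0.9, -0.6]
grip_width: 0.0001
```

```bash
python3 L.py
```

```text
lid-frame cm: y(tool x) 1.15  x(tool y) -9.32  z 14.85 F lid y,x,z [-0.7  0.6] -0.6 rot err [0.4 0.  0.2] t 22.35 w 0.0001
```

step_arm(
  rot=[
    [0,0,0],
    [0,0,0],
    [0,0,0],
    [0,0,0],
    [0,0,0],
    [0,0,0],
    [0,0,0],
    [0,0,0],
  ],
  dp=[
    [-0.5,0.4,0],
    [0,0,0],
    [0,0,1.5],
    [0,0,1.6],
    [0,0,1.6],
    [0,0,1.6],
    [0,0,1.6],
    [0,0,0.7],
  ],
  fingers=[-1,-1,-1,-1,-1,-1,-1,-1],
)

```text
time_s: 23.15
ee_pos: [0.4604, -0.0904, 0.063]
tcp_rot: [179.3, 0.2, 73.1]
ft_force: [-1.7, 0.0, 1.2]
grip_width: 0.0009
```

```bash
python3 L.py
```

```text
lid-frame cm: y(tool x) 0.32  x(tool y) -8.73  z 6.30 F lid y,x,z [-0.4 -1.6] 1.2 rot err [ 0.7  0.2 -0.1] t 23.15 w 0.0009
```

step_arm(
  rot=[
    [0.5,0.2,0],
    [0,0,0],
    [0,0,0],
    [0,0,0],
    [0,0,0],
    [0,0,0],
    [0,0,0],
    [0,0,0],
  ],
  dp=[
    [0,0,0.3],
    [0,0.3,0],
    [0,0.3,0],
    [0,0.2,0],
    [0,0.2,0],
    [0,0.2,0],
    [0,0.3,0],
    [0,0.3,0],
  ],
  fingers=[-1,-1,-1,-1,-1,-1,-1,-1],
)

```text
time_s: 23.95
ee_pos: [0.4682, -0.0922, 0.0596]
tcp_rot: [-178.9, 0.2, 73.3]
ft_force: [-8.3, 5.5, 3.1]
grip_width: 0.0006
```

```bash
python3 L.py
```

```text
lid-frame cm: y(tool x) 0.38  x(tool y) -7.93  z 5.96 F lid y,x,z [ 2.9 -9.5] 3.1 rot err [-1.1  0.2  0.1] t 23.95 w 0.0006
```

step_arm(
  rot=[
    [-0.4,0,0],
    [-0.4,0,0],
    [-0.3,0,0],
    [0,0,0],
    [0,0,0],
    [0,0,0],
    [0,0,0],
    [0,0,0],
  ],
  dp=[
    [0,-1.5,0],
    [0,-0.3,-2.5],
    [0,0,-3],
    [0,0,-2.5],
    [-2.9,2.2,0],
    [-2.9,2.2,0],
    [-2.9,2.2,0],
    [-2.6,2,0],
  ],
  fingers=[-1,-1,-1,-1,-1,-1,-1,-1],
)

```text
time_s: 24.75
ee_pos: [0.508, -0.2208, 0.1507]
tcp_rot: [179.1, 0.1, 73.8]
ft_force: [0.5, 0.8, -0.4]
grip_width: 0.0004
```

```bash
python3 L.py
```

```text
lid-frame cm: y(tool x) -10.78  x(tool y) -0.40  z 15.07 F lid y,x,z [0.9 0.2] -0.4 rot err [0.9 0.1 0.6] t 24.75 w 0.0004
```

step_arm(
  rot=[
    [0.5,0,0.3],
    [0.4,0,0.3],
    [0,0,0],
    [0,0,0],
    [0,0,0],
    [0,0,0],
    [0,0,0],
    [0,0,0],
  ],
  dp=[
    [-0.4,0,0],
    [-0.1,0,0],
    [0,0,1.6],
    [0,0,1.6],
    [0,0,1.6],
    [0,0,1.6],
    [0,0,1.6],
    [0,0,0.8],
  ],
  fingers=[-1,-1,-1,-1,-1,-1,-1,-1],
)

```text
time_s: 25.55
ee_pos: [0.5116, -0.2276, 0.0662]
tcp_rot: [179.3, 0.1, 72.9]
ft_force: [-0.3, -1.3, 2.5]
grip_width: 0.0006
```

```bash
python3 L.py
```

```text
lid-frame cm: y(tool x) -11.33  x(tool y) 0.15  z 6.62 F lid y,x,z [-1.3  0.1] 2.5 rot err [ 0.7  0.1 -0.3] t 25.55 w 0.0006
```

step_arm(
  rot=[
    [0.4,0,0],
    [0,0,0],
    [0,0,0],
    [0,0,0],
    [0,0,0],
    [0,0,0],
    [0,0,0],
    [0,0,0],
  ],
  dp=[
    [0,0,0.5],
    [0.2,0,0.1],
    [0.3,0,0],
    [0.3,0,0],
    [0.3,0,0],
    [0.3,0,0],
    [0.3,0,0],
    [0.3,0,0],
  ],
  fingers=[-1,-1,-1,-1,-1,-1,-1,-1],
)

```text
time_s: 26.35
ee_pos: [0.5145, -0.2154, 0.0614]
tcp_rot: [179.8, 0.7, 72.4]
ft_force: [-2.2, -12.1, -1.3]
grip_width: 0.0002
```

```bash
python3 L.py
```

```text
lid-frame cm: y(tool x) -10.08  x(tool y) 0.06  z 6.14 F lid y,x,z [-12.2   1.4] -1.3 rot err [ 0.2  0.7 -0.8] t 26.35 w 0.0002
```

step_arm(
  rot=[
    [0,0.3,-0.4],
    [0,0.3,-0.4],
    [0,0,0],
    [0,0,0],
    [0,0,0],
    [0,0,0],
    [0,0,0],
    [0,0,0],
  ],
  dp=[
    [-1.5,0,0],
    [-0.3,0,-2.5],
    [0,0,-3.5],
    [0,0,-4],
    [2.4,0,-4],
    [3,3,-2],
    [3,3,0],
    [3,3,0],
  ],
  fingers=[-1,-1,-1,-1,-1,-1,-1,-1],
)

```text
time_s: 27.15
ee_pos: [0.6272, -0.1478, 0.2318]
tcp_rot: [179.7, -0.0, 72.9]
ft_force: [0.2, -0.9, 0.4]
grip_width: 0.0002
```

step_arm(
  rot=[
    [0,0,0],
    [0,0,0],
    [0,0,0],
  ],
  dp=[
    [0,0,0],
    [0,0,0],
    [0,0,0],
  ],
  fingers=[-1,-1,-1],
)

```text
time_s: 27.45
ee_pos: [0.6318, -0.1407, 0.2329]
tcp_rot: [179.5, -0.3, 73.3]
ft_force: [0.7, -0.2, -0.3]
grip_width: 0.0003
```

```bash
python3 L.py
python3 - <<'E'
from h import *
im,_=snap('wrist','w9.png'); np.save('pics/w9.npy',T_tool())
a=optics.get_image('side')[110:240,265:395,::-1]; b=optics.get_image('scene')[160:290,310:440,::-1]
c=cv2.resize(im[0:240,150:450,::-1],(500,400))
top=np.hstack([cv2.resize(x,(300,300),interpolation=cv2.INTER_CUBIC) for x in (a,b)])
cv2.imwrite('pics/fin.png',np.hstack([c,cv2.resize(np.vstack([top[:,:300],top[:,300:]]),(200,400))]) if 0 else np.vstack([top,cv2.resize(im[0:200,130:530,::-1],(600,300),interpolation=cv2.INTER_CUBIC)]))
E
```

```text
lid-frame cm: y(tool x) 0.46  x(tool y) 9.14  z 23.29 F lid y,x,z [0.  0.7] -0.3 rot err [ 0.5 -0.3  0.1] t 27.45 w 0.0003
```

View pics/fin.png

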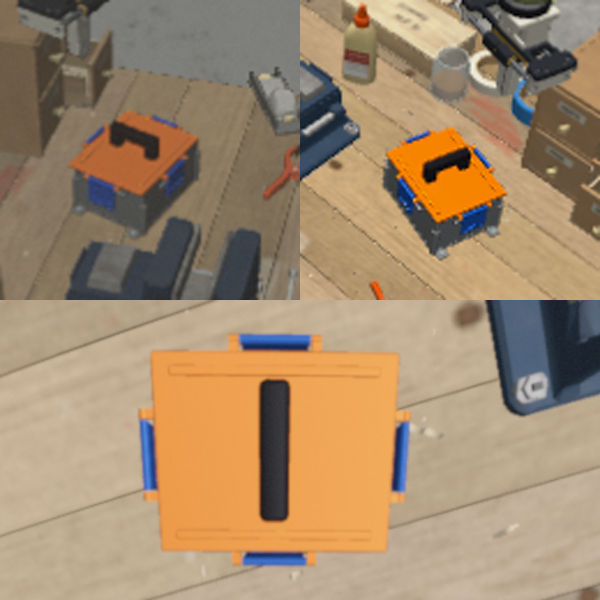

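The last view shows all four clips folded along the case's sides and the lid flat. I'll check the lid pose and clip angles numerically from that wrist picture.

Run:
```python
from lf import *
W=cam('wrist',np.load('pics/w9.npy'))
s=1.5
est=np.array([[152,352],[400,352],[386,551],[162,551]])-[0,300]
lidfit('w9.png',W,est/s+[130,0],tilt=True)
im=cv2.imread('pics/w9.png');h=cv2.cvtColor(im,cv2.COLOR_BGR2HSV);m=cv2.inRange(h,(105,150,60),(130,255,255));m[200:]=0;m[:,:200]=0;m[:,420:]=0
n,l,st,c=cv2.connectedComponentsWithStats(m)
for k in range(1,n):
    if st[k,4]>40: print('blue',st[k,:4].tolist(),c[k].round(1))
Rm=R.from_euler('z',-16.8,degrees=True).as_matrix(); o=np.array([.543,-.119,.075])
for nm,d,dist in (('near',[-1,0],.07),('far',[1,0],.07),('left',[0,1],.085),('right',[0,-1],.085)):
    out=[]
    for th in (0,.2,.4):
        ps=[]
        for along in (0,.02,.04):
            for t in (-.002,.002,):
                r_=dist+along*np.sin(th)+t*np.cos(th); z=.003-along*np.cos(th)+t*np.sin(th); ps.append(o+Rm@[d[0]*r_,d[1]*r_,z])
        u=proj(ps,W); out.append((u.min(0).round(1).tolist(),u.max(0).round(1).tolist()))
    print(nm,out)
```

```text
corners [[229.4, 33.5], [396.6, 35.1], [387.8, 167.0], [237.4, 167.0]]
[  0.5442  -0.1181   0.073  -16.9653   0.       0.    ] [ 0.4 -0.1 -0.4 -0.6 -0.1  0.7  0.1  0.1]
[  0.5443  -0.118    0.073  -16.915    0.5086  -0.7081] [ 0.3 -0.4 -0.4 -0.3 -0.2  0.5  0.3  0.3]
blue [291, 24, 45, 8] [313.   27.4]
blue [224, 81, 10, 45] [228.3 103.4]
blue [393, 83, 9, 44] [396.7 104.3]
blue [293, 169, 40, 7] [312.  172.3]
near [([311.7, 22.5], [312.0, 39.0]), ([311.7, 22.4], [312.0, 30.7]), ([311.7, 17.7], [311.9, 27.3])]
far [([311.8, 165.5], [312.0, 174.6]), ([311.8, 170.8], [312.0, 175.6]), ([311.8, 170.9], [312.0, 182.3])]
left [([385.7, 103.3], [399.2, 105.6]), ([392.8, 103.3], [399.3, 105.6]), ([395.2, 103.3], [403.8, 105.5])]
right [([224.0, 102.9], [238.1, 105.2]), ([223.9, 102.9], [231.0, 105.2]), ([219.9, 102.9], [228.1, 105.2])]
```

```bash
python3 -c "
from rig import r
print(r.hand_in())"
```

```text
the job is handed in; nothing more can be done
None
```

The lid is seated on the case and released, all four clips are folded down, and I handed the job in at about 27.5 s of the 67 s allowed. The hand-in gives no verdict, so what follows rests on my own measurements.

- **Moves:** I gripped the lid by its handle square to the slope, levelled it and lowered it onto the case until it pressed back with about 45 N. Then I let go with all clips still raised. The closed fingertips pushed the far, left, near and right clips down and inward, each to a firm stop at 9–12 N.
- **Lid:** The last wrist picture puts it at (0.544, -0.118), within about 2 mm of the fitted case mouth. It is level within about 1° and square within about 0.2°. Its underside measures 73 mm against the 75 mm rim, which is inside the tolerance and about the camera's error.
- **Clips:** In the same picture all four lie along the sides. The finger stopped at matching positions on opposite sides (7.85 and 7.93 cm, 10.04 and 10.08 cm). The picture alone fixes the clip angles only loosely: the left clip's outer edge looked 2–3 px further out than I modelled. It is as far from the lid edge as the right clip, though, and it was hard against its stop.
- **Disagreement:** My rough case positions from the scene and side cameras were 7–14 mm off the wrist-camera fit. I used the wrist fit, and the lid went in without catching.
- **Bystanders:** As far as the pictures show, nothing else on the bench was touched; I did not measure their positions again.

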